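Stow the graphite plates in the lip rack and lock the keeper

ROBOT

A 6-joint arm with a two-finger parallel gripper is mounted at the origin on the work surface. World frame = base frame: x ahead of the robot, y to its left, z up, the work surface at z = 0. Lengths are in mm, angles in rad, forces in N, time in s.
With the tool pointing down it reaches from about 300 to 775 mm from the base axis. Payload 14.6 kg.
Tool frame: the origin (TCP) lies midway between the tips of the shut fingers; the grasp point (between the pads) lies 19 mm behind it; y points along the fingers, z is the direction in which the jaws open and shut, and the axes are right-handed (so a half turn about y gives the same grasp; the last joint's range is limited). The gripper opens to 94 mm and grips with 3 to 60 N. Pads are 16 mm wide; open, the fingers measure 119 mm over their backs; the gripper's body (75 mm by 177 mm) begins 78 mm behind the grasp point.
Start: joints at [1.221, 0.3, 1.521, -0, 1.321, -0.067], TCP at [153.472, 528.143, 169.046] pointing down, gripper open.
Joint ranges: [-3.03, 3.03], [-0.79, 2.21], [0.23, 2.52], [-1.04, 4.18], [0, 3.07], [-2.55, 2.55]. Speed limits (rad/s): [2.22, 2.22, 2.57, 3.14, 3.14, 3.14].

INTERFACE

Orientations are given as [roll, pitch, yaw] about the fixed x, y, z axes, in that order (R = Rz(yaw) Ry(pitch) Rx(roll)).
In Python, from cell import manip gives the robot as it stands.
- The arm moves only by the tool play_rows, never from a script. Its argument "series" is a list of rows, each a list of 3 entries, a list of its own where there are three numbers: the shift along the tool's x, y, z in m, then the turn about the tool's y in rad, then the closure, from 0 (fully open) to 1 (shut). In form: [[[dx, dy, dz], twist, grip], ...]. A call has 1 to 20 rows; each row is the pose to reach, as a shift and turn from the pose measured when the call began, along the tool's axes at that moment; what a row does not reach only later rows make up. A row lasts 1/10 s, in which the tool goes at most 50 mm and 8.59 degrees, less where a joint would pass 70% of its speed; a pose out of reach is approached as far as the arm can. A call with a gripper value outside its range is refused whole. The fingers move at their own pace and stop on an object; "squeeze" is the grip in N (left out, the last holds). Time passes only in rows, so rows that repeat a pose let the fingers close. It gives the time, the measured TCP pose, the force and the opening at its end, in the units of the state.
- manip.read_state(): the state, without advancing time (a new reading comes with each control period).
- manip.camera(name): name is "scene" or "top" or "wrist"; returns the picture (384x512x3 uint8, red, green, blue); there is no depth.
- manip.camera_params(name): a dict with "K" (3x3 intrinsics, pixels), "dist_coeffs" ([k1, k2, p1, p2, k3] as OpenCV has them; the pictures are not rectified), "rvec" (rotation vector, rad) and "tvec" (3), from world to camera coordinates, as OpenCV has them. Camera axes: x right, y down, z forward; pixel columns grow to the right and rows downward; lengths in mm; the calibration is good to about 2 mm. A picture is of the moment at which its call begins: read the wrist's pose just before it. camera_params takes no time and is no camera call; for the wrist camera it gives the pose at the moment of the call.
- manip.sign_off(): hands the job in, once; it reports no verdict.
The state is a dict: "clock": time; "joints": joint angles; "qd": joint speeds; "effort": joint torques, N m; "eef_pos": TCP position; "eef_rot": TCP orientation; "wrist_force": force on the tool from outside, world axes, zero at the start; "moment": the same for the moment, N m; "finger_gap": finger opening in mm.
Only numpy, scipy, OpenCV 4.12 (cv2) and the standard library are available. Lean on these libraries where they do the work, as an engineer would, in place of code of your own. Each camera call takes 0.05 s, during which the arm holds its last target. There are 200 camera calls.

TASK

Put the graphite plates on the glassworking bench away in the steel rack: lift the wooden packing block out of the rack and lay it in the plywood tray, swing the keeper bar wide open, then hook each plate's thin steel tongue under the rack's lip and rotate the plate down until it lies flat on the floor of a bay of its own (any bay). When every plate is in, swing the keeper bar fully shut into its detent, and leave the blue vase, the green jar and the firebrick standing where they are.

Things in the scene. Friction and masses are not known exactly. Their poses are not given: they have to be found in the camera images.
- rack: Flat steel stowage rack fixed on the bench, 166 x 236 mm (x by y). Origin: centre of its underside; x points from the lip (robot's side) to the keeper side, y to the keeper's hinge end, z up. Three bays side by side along y, 70 mm wide, parted by ribs 8 mm high that begin at the lip's edge; bay floor 12 mm above the bench. Hinge post outside the +y end, detent block outside the -y end.
- lip (a point): Middle of the lip's free edge, on its underside, 16 mm above the bay floor, at x=-57 mm in the rack; axes as the rack's. The lip is 6 mm thick and overhangs 16 mm from the wall behind it (wall face at rack x=-73). All bays share it.
- far_wall (a point): Middle of the top inner edge of the low far wall (6 mm thick, 10 mm above the bay floor), at rack x=+73 mm. The 146 mm between the walls leave a 140 mm plate 6 mm of play, less than the overhang: a plate goes in only tilted, tongue first under the lip, then rotated down.
- keeper (a joint): Keeper bar (12 wide, 10 thick, 275 mm long), swings level above the plates' far edges. 0 = shut, along the rack; 1.25 rad = fully open; opening swings the tip away from the robot, counter-clockwise from above. Light friction, stays where left. From 0.1 to 0 rad its tip rides over a sprung ball (4 to 8 N at the peg, in or out); it is in the detent below about 0.02.
- keeper_peg (a point): Mid-height of the upright round peg on the keeper bar by which it is moved: 14 mm diameter, rises 41 mm above the bar (to 85 mm above the bench); this point is 64 mm above the bench, 150 mm from the hinge axis.
- keeper_hinge (a point): Keeper's upright hinge axis at the height of the bar's underside (34 mm above the bench, 4 mm over a seated plate); at x=+60, y=+130 mm in the rack. Shut, the bar runs from here along the rack's -y.
- bay_1 (a point): Floor centre of bay 1, at rack y=74 mm; axes as the rack's.
- bay_2 (a point): Floor centre of bay 2, at rack y=0 mm; axes as the rack's.
- bay_3 (a point): Floor centre of bay 3, at rack y=-74 mm; axes as the rack's.
- plate_a_grip (a point): Grip of a dark graphite plate, 140 x 60 x 18 mm, 0.2 to 0.35 kg; may be absent. Axes: x along the plate away from its tongue, z up. The grip is an upright wooden fin over the plate's middle: 50 mm along x, 10 mm thick in y, 18 to 53 mm above the underside; this point is 35 mm up. The last 28 mm at the -x end are a steel tongue 6 mm thick, flush with the underside.
- plate_a_tongue (a point): Middle of that plate's tongue edge (70 mm from its middle towards -x), 3 mm above the underside; axes as the plate's.
- plate_b_grip (a point): Grip of a dark graphite plate, 140 x 60 x 18 mm, 0.2 to 0.35 kg; may be absent. Axes: x along the plate away from its tongue, z up. The grip is an upright wooden fin over the plate's middle: 50 mm along x, 10 mm thick in y, 18 to 53 mm above the underside; this point is 35 mm up. The last 28 mm at the -x end are a steel tongue 6 mm thick, flush with the underside.
- plate_b_tongue (a point): Middle of that plate's tongue edge (70 mm from its middle towards -x), 3 mm above the underside; axes as the plate's.
- plate_c_grip (a point): Grip of a dark graphite plate, 140 x 60 x 18 mm, 0.2 to 0.35 kg; may be absent. Axes: x along the plate away from its tongue, z up. The grip is an upright wooden fin over the plate's middle: 50 mm along x, 10 mm thick in y, 18 to 53 mm above the underside; this point is 35 mm up. The last 28 mm at the -x end are a steel tongue 6 mm thick, flush with the underside.
- plate_c_tongue (a point): Middle of that plate's tongue edge (70 mm from its middle towards -x), 3 mm above the underside; axes as the plate's.
- block_mid (a point): Centre of a pale wooden packing block, 130 x 36 x 40 mm (x along it, z up), about 0.12 kg, that starts lying across the ribs of the rack, between lip and keeper, long side along the rack.
- tray: Low open plywood tray fixed on the bench at the robot's right, 105 x 165 mm (x by y) and 30 mm high outside, walls and floor 6 mm. Origin: centre of its underside.
- bulb: Blue glass bulb vase standing on its foot, 165 mm high, 96 mm across; origin at the centre of its underside. Not part of the job.
- jar_a: Green glass jar, 64 mm across, 85 high; origin at the centre of its underside. Not part of the job.
- firebrick: Pale firebrick 114 x 64 x 60 mm; origin at the centre of its underside. Not part of the job.
There are look-alikes about, which are no part of the job. Leave any purple or turquoise look-alike of the part that bears plate_b_grip alone.

How it is judged:
By the outcome, as a careful person would: the job done as asked, in the order asked, and still so for the second after the job is handed in, with the robot touching nothing.
Of plate_a, plate_b, plate_c only 2 to 3 are there at a start; the rules pass over those that are not, and their reading is None.
At some moment in a run one of plate_a, plate_b, plate_c may be knocked a few centimetres aside while the robot is not near it.
Once in a run the grip may slacken for a moment while it holds something.
It also fails if it takes over 208 s, if anything falls off the work surface, if the arm or the gripper's body presses on something with over 40 N, if the wrist force passes 120 N, or if a joint passes its speed limit or range.

## Working session

There is one attempt and no reset: what is moved stays moved. The work goes in short steps, Python scripts to look and compute and a tool call to move; the robot and the scene stay as the last step left them, time stands still between calls to the robot, and variables do not carry over. Pictures are saved under pics/ and viewed, about 12 in all and at most 16, crops included, and the job is handed in when it is done.

Besides the shell and the picture viewer there is one more tool, called after "Call:" by a JSON object that holds its "op" and its "data", one argument or row to a line. play_rows: Moves the arm, as the interface text tells. Its arguments: {"type":"object","properties":{"series":{"type":"array","items":{"type":"array"}},"squeeze":{"type":"number"}},"required":["series"]}

```bash
ls; mkdir -p pics
python3 - <<'E'
from cell import manip
import cv2, numpy as np
np.set_printoptions(precision=3,suppress=True)
print(manip.read_state())
for n in ["scene","top","wrist"]:
    p=manip.camera_params(n); print(n,{k:np.array(v) for k,v in p.items()})
    cv2.imwrite(f"pics/{n}0.png",cv2.cvtColor(manip.camera(n),cv2.COLOR_RGB2BGR))
E
```

```text
pics
{'clock': 0.0, 'joints': array([ 1.221,  0.3  ,  1.522, -0.   ,  1.321, -0.067]), 'qd': array([-0.   , -0.001, -0.   ,  0.   , -0.   , -0.   ]), 'effort': array([ -0.001, -53.18 , -35.273,   0.071,   0.024,  -0.   ]), 'eef_pos': array([153.357, 527.864, 168.486]), 'eef_rot': array([-1.572,  0.   , -0.283]), 'wrist_force': array([-0.209,  0.104, -0.32 ]), 'moment': array([-0.047, -0.026,  0.001]), 'finger_gap': 94.0418725417639}
scene {'K': array([[394.265,   0.   , 255.511],
       [  0.   , 394.265, 185.035],
       [  0.   ,   0.   ,   1.   ]]), 'dist_coeffs': array([-0.031,  0.   ,  0.   ,  0.   ,  0.   ]), 'rvec': array([ 2.067,  1.506, -0.5  ]), 'tvec': array([-159.778, -281.714, 1471.437])}
top {'K': array([[355.895,   0.   , 256.918],
       [  0.   , 355.895, 196.587],
       [  0.   ,   0.   ,   1.   ]]), 'dist_coeffs': array([0.025, 0.   , 0.   , 0.   , 0.   ]), 'rvec': array([ 2.175, -2.194,  0.14 ]), 'tvec': array([  22.643,  449.566, 1024.288])}
wrist {'K': array([[296.885,   0.   , 255.631],
       [  0.   , 296.885, 193.65 ],
       [  0.   ,   0.   ,   1.   ]]), 'dist_coeffs': array([-0.074,  0.   ,  0.   ,  0.   ,  0.   ]), 'rvec': array([-2.353, -1.768, -0.212]), 'tvec': array([-550.116,  -26.031,  388.119])}
```

View pics/top0.png

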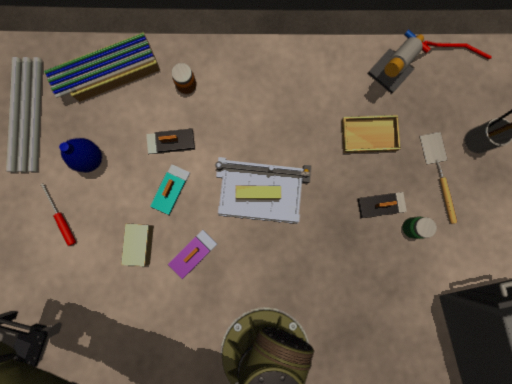

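View pics/scene0.png

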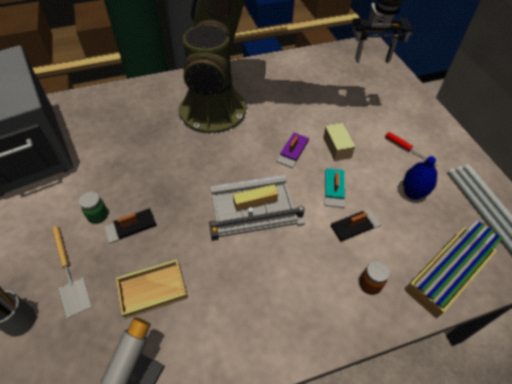

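The top view shows dark plates at (171,140), tongue left, and (382,205), tongue right. Purple (193,255) and turquoise (170,190) are look-alikes. The rack is at (261,192), the tray at (371,134), the jar at (420,228) and the vase at (80,155). I'll enlarge to confirm.

```bash
cat > h.py <<'E'
import cv2, numpy as np
from cell import manip
from scipy.spatial.transform import Rotation as Ro
np.set_printoptions(precision=3,suppress=True)
def shot(n,f=None):
    p=manip.camera_params(n); im=cv2.cvtColor(manip.camera(n),cv2.COLOR_RGB2BGR)
    if f: cv2.imwrite(f"pics/{f}.png",im)
    return im,p
def cast(p,uv,z):
    """pixels -> world points on plane z"""
    uv=np.array(uv,float).reshape(-1,1,2)
    d=cv2.undistortPoints(uv,np.array(p["K"]),np.array(p["dist_coeffs"])).reshape(-1,2)
    R=cv2.Rodrigues(np.array(p["rvec"],float))[0]; C=-R.T@np.array(p["tvec"],float).reshape(3)
    r=np.c_[d,np.ones(len(d))]@R
    return C+r*((z-C[2])/r[:,2])[:,None]
def proj(p,X):
    return cv2.projectPoints(np.array(X,float).reshape(-1,1,3),np.array(p["rvec"],float),np.array(p["tvec"],float),np.array(p["K"]),np.array(p["dist_coeffs"]))[0].reshape(-1,2)
def shift(target_tcp):
    """world target TCP -> shift in tool axes (m) from the measured pose"""
    s=manip.read_state(); R=Ro.from_euler('xyz',s["eef_rot"]).as_matrix()
    return R.T@(np.array(target_tcp)-s["eef_pos"])/1000
def blob(m):
    """largest-contour min-area rects"""
    c,_=cv2.findContours(m.astype(np.uint8),cv2.RETR_EXTERNAL,cv2.CHAIN_APPROX_NONE)
    return [cv2.minAreaRect(k) for k in sorted(c,key=cv2.contourArea,reverse=True)]
E
python3 - <<'E'
from h import *
t=cv2.imread("pics/top0.png")
a=cv2.resize(t[150:235,205:325],None,fx=4,fy=4,interpolation=cv2.INTER_CUBIC)
b=cv2.resize(t[120:165,140:205],None,fx=4,fy=4,interpolation=cv2.INTER_CUBIC)
c=cv2.resize(t[180:225,350:415],None,fx=4,fy=4,interpolation=cv2.INTER_CUBIC)
o=np.zeros((360,760,3),np.uint8); o[:340,:480]=a; o[:180,490:750]=b; o[180:360,490:750]=c
cv2.imwrite("pics/crop0.png",o)
E
```

```text
(no output)
```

View pics/crop0.png

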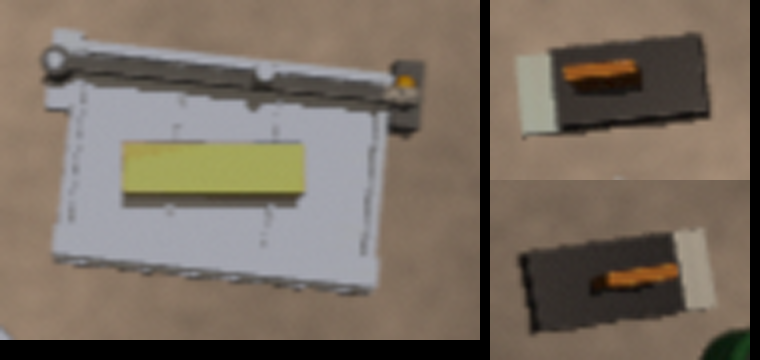

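Run:
```python
from h import *
p=manip.camera_params("top"); ps=manip.camera_params("scene")
P=lambda u,v,ox=205,oy=150:[ox+u/4-.375,oy+v/4-.375]
L=cast(p,[P(52,258),P(378,286)],34); print("lip outer corners",L)
hg=cast(p,[P(56,60)],45)[0]; pg=cast(p,[P(264,72)],85)[0]; print("hinge",hg,"peg",pg, np.linalg.norm(pg-hg))
d=L[0]-L[1]; yaw=np.arctan2(-d[0],d[1]); print("yaw lip",yaw,"len",np.linalg.norm(d)); k=pg-hg; print("yaw keeper",np.arctan2(k[0],-k[1]))
y=np.array([-np.sin(yaw),np.cos(yaw)]); x=np.array([np.cos(yaw),np.sin(yaw)])
print("origin from lip",L[:,:2].mean(0)+83*x,"from hinge",hg[:2]-60*x-130*y)
print("block",cast(p,[P(122,143),P(304,143),P(304,192),P(122,192)],60))
t=cv2.imread("pics/top0.png"); hsv=cv2.cvtColor(t,cv2.COLOR_BGR2HSV)
for nm,u,v in(("A",150,125),("C",352,185)):
    s=hsv[v:v+40,u:u+60]
    f=cv2.inRange(s,(5,120,60),(20,255,255)); r=blob(f)[0]; b=cv2.boxPoints(r)+[u,v]
    w=cast(p,b,53); print(nm,"fin",w.mean(0),w)
def quad(c,ox,oy,z): return cast(p,[P(a,b,ox,oy) for a,b in c],z)
a=quad([(515,56),(553,48),(700,36),(709,114),(562,130),(524,136)],140-490/4,120,12); print("A tongue2(z6)/body",a)
c=quad([(709,0+228),(716,304),(530,332),(521,256)],350-490/4,180-45,10); print("C",c)
print("tray",cast(p,[[342,117],[398.5,115],[400,151],[343,153]],30))
```

```text
lip outer corners [[ 398.646  132.715   34.   ]
 [ 376.267 -102.506   34.   ]]
hinge [541.105 128.985  45.   ] peg [524.309 -18.588  85.   ] 153.81791387065707
yaw lip -0.09485449401189743 len 236.28374129228848
yaw keeper -0.11332452815878559
origin from lip [470.083   7.243] from hinge [469.062   5.253]
block [[478.399  81.196  60.   ]
 [477.533 -48.107  60.   ]
 [442.517 -47.512  60.   ]
 [443.509  81.352  60.   ]]
A fin [620.56  276.129  53.   ] [[624.047 302.615  53.   ]
 [629.937 251.186  53.   ]
 [617.053 249.669  53.   ]
 [611.204 301.047  53.   ]]
C fin [ 424.117 -354.956   53.   ] [[ 427.585 -329.491   53.   ]
 [ 433.398 -379.427   53.   ]
 [ 420.64  -380.39    53.   ]
 [ 414.847 -330.514   53.   ]]
A tongue2(z6)/body [[641.971 347.688  12.   ]
 [648.082 319.782  12.   ]
 [657.282 210.792  12.   ]
 [597.684 203.759  12.   ]
 [585.801 312.224  12.   ]
 [581.332 340.026  12.   ]]
C [[ 462.512 -424.516   10.   ]
 [ 405.434 -426.801   10.   ]
 [ 385.727 -286.684   10.   ]
 [ 442.512 -282.169   10.   ]]
tray [[ 686.56  -238.644   30.   ]
 [ 691.94  -409.159   30.   ]
 [ 582.013 -408.533   30.   ]
 [ 576.983 -238.108   30.   ]]
```

Two dark plates are present: A with its fin at (620,276), yaw -1.456, and C with its fin at (424,-355), yaw 1.711. The purple and turquoise ones stay. I'll go above the block first.

```bash
cat >> h.py <<'E'
def plan(*targets):
    """targets: (x,y,z,yaw) -> shift in m and twist from the pose now"""
    s=manip.read_state(); print("t",s["clock"],"pos",s["eef_pos"],"rot",s["eef_rot"],"F",s["wrist_force"],"gap",round(s["finger_gap"],1),"q6",s["joints"][5])
    for t in targets:
        dy=t[3]-s["eef_rot"][2]; dy=(dy+np.pi)%(2*np.pi)-np.pi
        print(t,"->",shift(t[:3]),"twist",round(-dy,3))
E
python3 -c "
from h import *
plan((460,17,170,-1.578),(460,17,26,-1.578))"
```

```text
t 0.15 pos [153.411 527.934 168.632] rot [-1.572  0.    -0.283] F [ 0.684 -0.229 -0.502] gap 94.0 q6 -0.06659593109253868
(460, 17, 170, -1.578) -> [ 0.437 -0.001 -0.405] twist 1.295
(460, 17, 26, -1.578) -> [ 0.437  0.143 -0.405] twist 1.295
```

Call:
{"op": "play_rows", "data": {
  "series": [
    [[0.03,-0.03,-0.028],0.09,0.4],
    [[0.06,-0.03,-0.056],0.18,0.4],
    [[0.1,-0.03,-0.093],0.3,0.4],
    [[0.14,-0.03,-0.13],0.4,0.4],
    [[0.18,-0.03,-0.167],0.5,0.4],
    [[0.22,-0.03,-0.204],0.6,0.4],
    [[0.26,-0.03,-0.241],0.7,0.4],
    [[0.3,-0.03,-0.278],0.85,0.4],
    [[0.34,-0.03,-0.315],1.0,0.4],
    [[0.38,-0.03,-0.352],1.15,0.4],
    [[0.41,-0.03,-0.38],1.25,0.4],
    [[0.43,-0.03,-0.399],1.295,0.4],
    [[0.437,-0.03,-0.405],1.295,0.4],
    [[0.437,-0.03,-0.405],1.295,0.4],
    [[0.437,-0.03,-0.405],1.295,0.4],
    [[0.437,-0.03,-0.405],1.295,0.4]
  ],
  "squeeze": 20
}}

```text
clock: 1.75
eef_pos: [459.5, 18.3, 199.0]
eef_rot: [-1.571, -0.001, -1.576]
wrist_force: [-0.3, -0.3, 0.5]
finger_gap: 56.5
```

```bash
python3 -c "
from h import *
plan((460,17,26,-1.578))
shot('wrist','w1')"
```

```text
t 1.75 pos [459.548  18.296 199.031] rot [-1.571 -0.001 -1.576] F [-0.256 -0.287  0.531] gap 56.5 q6 -0.03406669674926498
(460, 17, 26, -1.578) -> [0.001 0.173 0.   ] twist 0.002
```

View pics/w1.png

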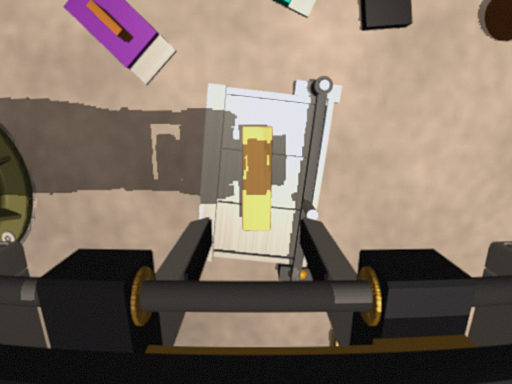

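The wrist view shows the block centred at (257,178), the lip band between x≈208 and 225, the hinge at (323,85), the peg at (312,215) and the detent ball near (303,275).

Run:
```python
from h import *
p=manip.camera_params("wrist"); im=cv2.imread("pics/w1.png"); hsv=cv2.cvtColor(im,cv2.COLOR_BGR2HSV)
b=cast(p,[[242.5,126.5],[272,126],[271,230],[243,230]],60); print("block",b.mean(0),b)
L=cast(p,[[208.5,85],[200,245]],34); print(L)
e=cast(p,[[226,88],[221,150],[213,247]],34); print("lip edge",e)
hp=cast(p,[[323,85]],50)[0]; g=cast(p,[[312.5,215]],85)[0]; print("hinge",hp,"peg",g,"yawk",np.arctan2((g-hp)[0],-(g-hp)[1]))
d=L[0]-L[1]; yaw=np.arctan2(-d[0],d[1]); print(yaw)
```

```text
block [463.001  17.253  60.   ] [[446.161  81.144  60.   ]
 [480.561  81.571  60.   ]
 [480.352 -46.936  60.   ]
 [444.931 -46.765  60.   ]]
[[404.135 131.033  34.   ]
 [383.992 -78.444  34.   ]]
lip edge [[425.473 127.255  34.   ]
 [417.261  51.57   34.   ]
 [401.878 -81.429  34.   ]]
hinge [540.705 128.828  50.   ] peg [527.162 -19.299  85.   ] yawk -0.09117245407394609
-0.0958629796240694
```

Call:
{"op": "play_rows", "data": {
  "series": [
    [[0.001,0.04,-0.002],0,0.4],
    [[0.001,0.08,-0.002],0,0.4],
    [[0.001,0.11,-0.002],0,0.4],
    [[0.001,0.14,-0.002],0,0.4],
    [[0.001,0.158,-0.002],0,0.4],
    [[0.001,0.169,-0.002],0,0.4],
    [[0.001,0.169,-0.002],0,0.7],
    [[0.001,0.169,-0.002],0,0.8],
    [[0.001,0.169,-0.002],0,0.8],
    [[0.001,0.169,-0.002],0,0.8],
    [[0.001,0.169,-0.002],0,0.8],
    [[0.001,0.169,-0.002],0,0.8]
  ],
  "squeeze": 25
}}

```text
clock: 3.0
eef_pos: [457.8, 17.2, 30.4]
eef_rot: [-1.57, -0.001, -1.576]
wrist_force: [-0.9, 0.6, 0.2]
finger_gap: 18.7
```

```bash
python3 -c "
from h import *
a,_=shot('wrist'); b,_=shot('top'); c,_=shot('scene')
o=np.zeros((384,800,3),np.uint8)
o[:300,:400]=cv2.resize(a,(400,300)); o[:340,400:800]=cv2.resize(b[130:245,200:335],(400,340)); cv2.imwrite('pics/c2.png',o)
plan()"
```

```text
t 3.15 pos [457.649  17.165  30.194] rot [-1.571 -0.001 -1.576] F [ 0.394  0.456 -0.646] gap 18.8 q6 -0.0364613084873113
```

View pics/c2.png

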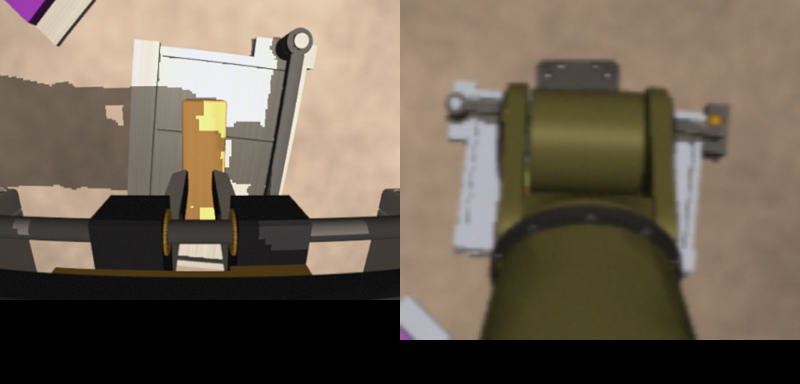

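Run:
```python
from h import *
im,p=shot('wrist','w3'); hsv=cv2.cvtColor(im,cv2.COLOR_BGR2HSV)
R=cv2.Rodrigues(np.array(p["rvec"],float))[0]; print("cam",-R.T@np.array(p["tvec"]),"axis",R[2])
s=manip.read_state(); print(proj(p,[s["eef_pos"],s["eef_pos"]+[0,0,30],s["eef_pos"]+[19,0,0]]))
m=cv2.inRange(hsv,(10,90,60),(40,255,255))
for r in (140,160,180,200,215,230,250,270):
    x=np.flatnonzero(m[r]); print(r,x.min() if len(x) else None,x.max() if len(x) else None)
for z in(60,40): print(z,cast(p,[[234,140],[290,140],[240,126],[283,126]],z))
```

```text
cam [459.205  85.391 244.644] axis [-0.    -0.236 -0.972]
[[253.677 214.251]
 [253.429 228.076]
 [278.78  214.128]]
140 233 289
160 233 288
180 233 287
200 233 287
215 233 287
230 240 271
250 240 271
270 213 298
60 [[446.027  74.466  60.   ]
 [480.469  74.33   60.   ]
 [449.846  82.891  60.   ]
 [476.033  82.791  60.   ]]
40 [[444.599  73.282  40.   ]
 [482.772  73.131  40.   ]
 [448.832  82.62   40.   ]
 [477.856  82.509  40.   ]]
```

Run:
```python
from h import *
im=cv2.imread('pics/w3.png'); cv2.imwrite('pics/c3.png',cv2.resize(im[120:320,160:360],None,fx=3,fy=3,interpolation=cv2.INTER_CUBIC))
```

```text
(no output)
```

View pics/c3.png

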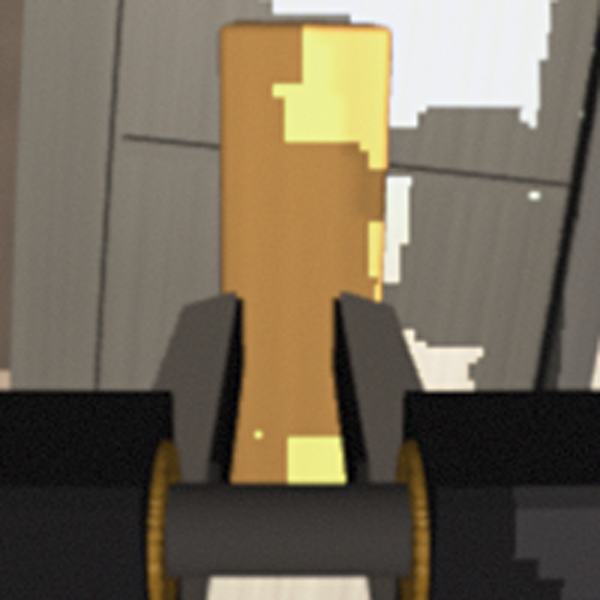

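Run:
```python
from h import *
im,p=shot('scene','s3'); s=manip.read_state()["eef_pos"]; print(proj(p,[s,s+[0,0,19]]), proj(p,[[461+a,17+b,c] for c in(20,60) for a in(-18,18) for b in (-65,65)]))
cv2.imwrite('pics/c4.png',cv2.resize(im[120:260,180:340],None,fx=4.5,fy=4.2,interpolation=cv2.INTER_CUBIC))
```

```text
[[255.14  198.694]
 [255.213 194.962]] [[233.076 202.205]
 [273.622 191.784]
 [236.444 211.669]
 [277.62  200.864]
 [232.626 194.354]
 [274.266 183.825]
 [236.079 203.939]
 [278.386 193.01 ]]
```

View pics/c4.png

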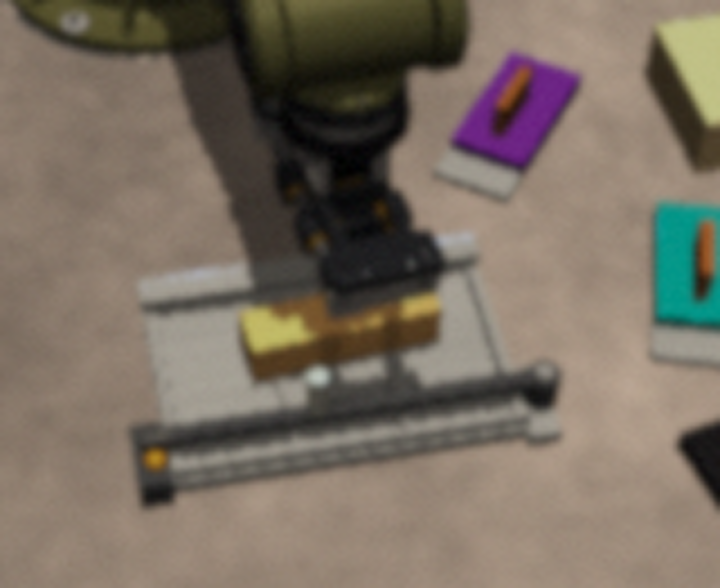

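Call:
{"op": "play_rows", "data": {
  "series": [
    [[0,-0.01,0],0,0.8],
    [[0,-0.02,0],0,0.8],
    [[0,-0.03,0],0,0.8],
    [[0,-0.04,0],0,0.8],
    [[0,-0.05,0],0,0.8],
    [[0,-0.06,0],0,0.8],
    [[0,-0.06,0],0,0.8]
  ]
}}

```text
clock: 3.95
eef_pos: [458.3, 17.2, 91.6]
eef_rot: [-1.569, -0.001, -1.576]
wrist_force: [0.3, 0.2, 0.1]
finger_gap: 18.7
```

Run:
```python
from h import *
plan()
im,p=shot('scene','s4'); w,_=shot('wrist')
o=np.zeros((588,800,3),np.uint8)
o[:,:]=0; a=cv2.resize(im[150:240,200:310],(400,327),interpolation=cv2.INTER_CUBIC); b=cv2.resize(w[100:330,130:390],(400,354),interpolation=cv2.INTER_CUBIC)
o[:327,:400]=a; o[:354,400:]=b; cv2.imwrite('pics/c5.png',o)
```

```text
t 3.95 pos [458.318  17.194  91.609] rot [-1.569 -0.001 -1.576] F [0.303 0.232 0.129] gap 18.7 q6 -0.036513470158338696
```

View pics/c5.png

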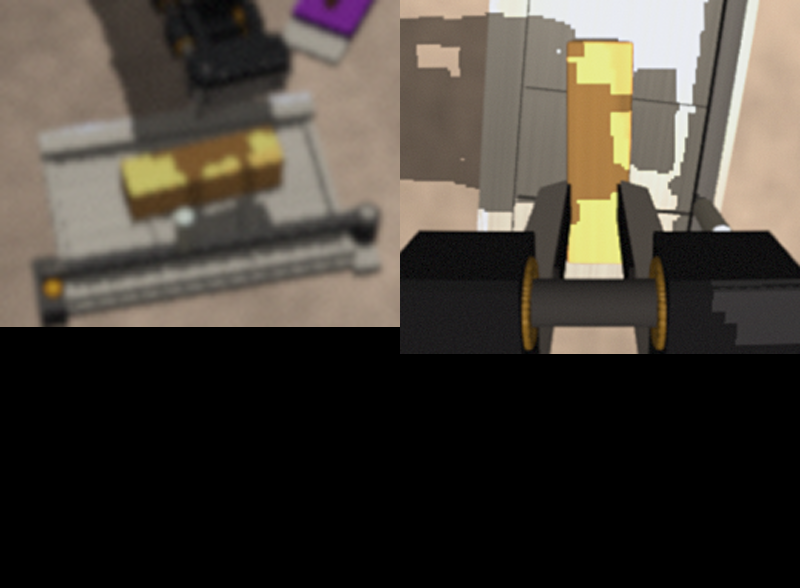

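Run:
```python
from h import *
from scipy.optimize import lsq_linear
def ray(p,uv):
    a=cast(p,[uv],0)[0]; b=cast(p,[uv],100)[0]; d=(a-b)/np.linalg.norm(a-b); return b,d
pw=manip.camera_params('wrist'); ps=manip.camera_params('scene')
s=manip.read_state()["eef_pos"]
for uv in ([239.2,218.3],[271.7,218.3],[255.4,218.3]):
    for z in (60,91,115,135,150): print(uv,z,cast(pw,[uv],z)[0]-s)
print(proj(ps,[s,s+[0,0,20],s+[0,0,40],s+[0,0,60],s+[0,0,97]]))
print("body bottom",proj(ps,[s+[88,0,97],s+[88,-37,97],s+[88,37,97]]))
```

```text
[239.2, 218.3] 60 [-12.804 -13.226 -30.149]
[239.2, 218.3] 91 [-10.985  -2.906   0.851]
[239.2, 218.3] 115 [-9.577  5.083 24.851]
[239.2, 218.3] 135 [-8.403 11.741 44.851]
[239.2, 218.3] 150 [-7.523 16.735 59.851]
[271.7, 218.3] 60 [ 15.344 -13.36  -30.149]
[271.7, 218.3] 91 [13.595 -3.024  0.851]
[271.7, 218.3] 115 [12.242  4.979 24.851]
[271.7, 218.3] 135 [11.114 11.648 44.851]
[271.7, 218.3] 150 [10.268 16.65  59.851]
[255.4, 218.3] 60 [  1.226 -13.288 -30.149]
[255.4, 218.3] 91 [ 1.267 -2.96   0.851]
[255.4, 218.3] 115 [ 1.298  5.035 24.851]
[255.4, 218.3] 135 [ 1.325 11.698 44.851]
[255.4, 218.3] 150 [ 1.345 16.696 59.851]
[[255.395 186.559]
 [255.477 182.289]
 [255.562 177.898]
 [255.65  173.379]
 [255.819 164.665]]
body bottom [[266.478 189.528]
 [252.747 193.027]
 [280.009 186.079]]
```

Evidence so far: the visible fingertips sit about 40 mm above the reported TCP. The scene view, the wrist ray and the missed grasp all agree. The block hasn't moved. I'll re-grip lower, within the safe range of that estimate.

Call:
{"op": "play_rows", "data": {
  "series": [
    [[0,0,0],0,0.4],
    [[0,0,-0.003],0,0.4],
    [[0,0,-0.003],0,0.4],
    [[0,0.02,-0.003],0,0.4],
    [[0,0.04,-0.003],0,0.4],
    [[0,0.06,-0.003],0,0.4],
    [[0,0.075,-0.003],0,0.4],
    [[0,0.085,-0.003],0,0.4],
    [[0,0.092,-0.003],0,0.4],
    [[0,0.095,-0.003],0,0.4],
    [[0,0.095,-0.003],0,0.4]
  ]
}}

```text
clock: 5.15
eef_pos: [454.7, 17.2, -4.8]
eef_rot: [-1.571, -0.001, -1.576]
wrist_force: [0.9, 0.5, -0.3]
finger_gap: 56.4
```

Run:
```python
from h import *
plan()
im,p=shot('scene','s6'); w,_=shot('wrist','w6')
o=np.zeros((360,800,3),np.uint8)
a=cv2.resize(im[150:240,200:310],(400,327),interpolation=cv2.INTER_CUBIC); b=cv2.resize(w[100:330,130:390],(400,354),interpolation=cv2.INTER_CUBIC)
o[:327,:400]=a; o[:354,400:]=b; cv2.imwrite('pics/c6.png',o)
```

```text
t 5.15 pos [454.678  17.159  -4.809] rot [-1.571 -0.001 -1.576] F [ 0.875  0.459 -0.267] gap 56.4 q6 -0.03663479044317633
```

View pics/c6.png

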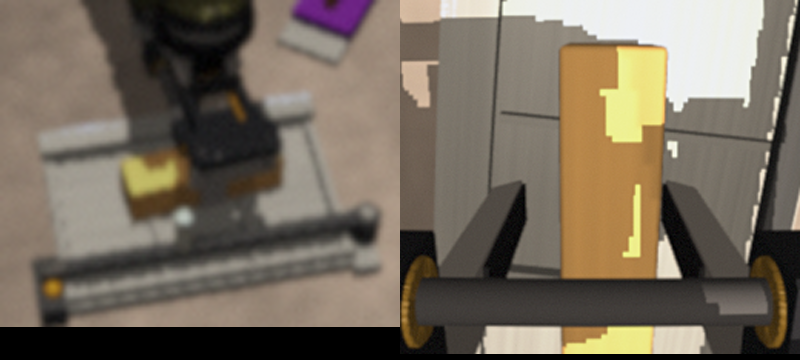

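The fingers now straddle the block, off-centre towards the robot by 7 mm. I'll centre and close.

Call:
{"op": "play_rows", "data": {
  "series": [
    [[0,0,0.004],0,0.4],
    [[0,0.002,0.007],0,0.4],
    [[0,0.002,0.007],0,0.5],
    [[0,0.002,0.007],0,0.6],
    [[0,0.002,0.007],0,0.75],
    [[0,0.002,0.007],0,0.75],
    [[0,0.002,0.007],0,0.75],
    [[0,0.002,0.007],0,0.75],
    [[0,0.002,0.007],0,0.75]
  ],
  "squeeze": 30
}}

```text
clock: 6.15
eef_pos: [461.9, 17.1, -6.4]
eef_rot: [-1.57, -0.001, -1.576]
wrist_force: [0.5, 0.6, -1.0]
finger_gap: 35.4
```

Call:
{"op": "play_rows", "data": {
  "series": [
    [[0,-0.015,0],0,0.8],
    [[0,-0.035,0],0,0.8],
    [[0,-0.06,0],0,0.8],
    [[0,-0.086,0],0,0.8],
    [[0.02,-0.095,0.01],0,0.8],
    [[0.05,-0.095,0.025],0,0.8],
    [[0.085,-0.095,0.043],-0.01,0.8],
    [[0.12,-0.095,0.061],-0.02,0.8],
    [[0.155,-0.095,0.079],-0.03,0.8],
    [[0.19,-0.095,0.097],-0.035,0.8],
    [[0.225,-0.095,0.115],-0.035,0.8],
    [[0.26,-0.095,0.133],-0.035,0.8],
    [[0.295,-0.095,0.151],-0.035,0.8],
    [[0.32,-0.095,0.164],-0.035,0.8],
    [[0.334,-0.095,0.171],-0.035,0.8],
    [[0.339,-0.095,0.174],-0.035,0.8],
    [[0.339,-0.095,0.174],-0.035,0.8],
    [[0.339,-0.095,0.174],-0.035,0.8]
  ]
}}

```text
clock: 7.95
eef_pos: [633.9, -321.9, 88.9]
eef_rot: [-1.57, -0.001, -1.54]
wrist_force: [-0.1, 0.7, -1.6]
finger_gap: 35.7
```

Run:
```python
from h import *
plan((634,-323,-19,-1.54))
w,p=shot('wrist','w7'); hsv=cv2.cvtColor(w,cv2.COLOR_BGR2HSV)
b,_=shot('top','t7')
o=np.zeros((400,800,3),np.uint8)
o[:300,:400]=cv2.resize(w,(400,300)); o[:400,400:800]=cv2.resize(b[95:195,320:420],(400,400)); cv2.imwrite('pics/c7.png',o)
```

```text
t 7.95 pos [ 633.949 -321.867   88.945] rot [-1.57  -0.001 -1.54 ] F [-0.123  0.714 -1.634] gap 35.7 q6 -0.5516950982322982
(634, -323, -19, -1.54) -> [ 0.001  0.108 -0.   ] twist -0.0
```

View pics/c7.png

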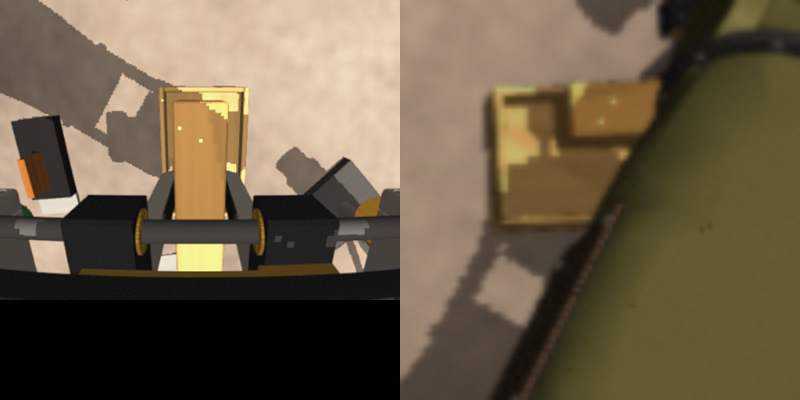

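The block is held and sits over the tray. A quick check of centring from the wrist view: tray far edge at (205..317,113), block end at (223..290,129).

Run:
```python
from h import *
p=manip.camera_params('wrist')
print(cast(p,[[205,113],[317.4,113]],30), cast(p,[[223,131],[290,131]],154), cast(p,[[206,210],[316,210]],30))
```

```text
[[ 587.892 -247.244   30.   ]
 [ 688.691 -244.001   30.   ]] [[ 617.251 -258.602  154.   ]
 [ 650.454 -257.56   154.   ]] [[ 588.282 -337.901   30.   ]
 [ 694.357 -334.65    30.   ]]
```

Call:
{"op": "play_rows", "data": {
  "series": [
    [[0.004,0.02,0.003],0,0.8],
    [[0.004,0.04,0.003],0,0.8],
    [[0.004,0.06,0.003],0,0.8],
    [[0.004,0.078,0.003],0,0.8],
    [[0.004,0.092,0.003],0,0.8],
    [[0.004,0.1,0.003],0,0.8],
    [[0.004,0.105,0.003],0,0.8],
    [[0.004,0.106,0.003],0,0.8],
    [[0.004,0.106,0.003],0,0.8]
  ]
}}

```text
clock: 8.95
eef_pos: [637.6, -326.0, -16.1]
eef_rot: [-1.569, -0.001, -1.54]
wrist_force: [0.6, 0.1, 0.0]
finger_gap: 35.4
```

Call:
{"op": "play_rows", "data": {
  "series": [
    [[0,0.002,0],0,0.8],
    [[0,0.004,0],0,0.8],
    [[0,0.004,0],0,0.8]
  ]
}}

```text
clock: 9.25
eef_pos: [637.6, -326.0, -20.2]
eef_rot: [-1.569, -0.001, -1.54]
wrist_force: [-1.3, 0.0, -1.9]
finger_gap: 35.8
```

Call:
{"op": "play_rows", "data": {
  "series": [
    [[0,0.002,0],0,0.8],
    [[0,0.002,0],0,0.8]
  ]
}}

```text
clock: 9.45
eef_pos: [637.8, -326.1, -20.3]
eef_rot: [-1.569, -0.002, -1.54]
wrist_force: [-6.4, 3.6, 12.6]
finger_gap: 36.0
```

Call:
{"op": "play_rows", "data": {
  "series": [
    [[0,-0.001,0],0,0.55],
    [[0,-0.001,0],0,0.47],
    [[0,-0.001,0],0,0.45],
    [[0,-0.001,0],0,0.45],
    [[0,-0.03,0],0,0.45],
    [[0,-0.07,0],0,0.45],
    [[0,-0.11,0],0,0.45],
    [[0,-0.13,0],0,0.45],
    [[0,-0.13,0],0,0.45]
  ]
}}

```text
clock: 10.35
eef_pos: [638.7, -326.6, 113.4]
eef_rot: [-1.564, -0.005, -1.54]
wrist_force: [-0.1, -0.1, 0.0]
finger_gap: 51.6
```

Run:
```python
from h import *
plan((525,-19,120,-1.671),(527,-18,120,-0.1))
w,p=shot('wrist','w8'); hsv=cv2.cvtColor(w,cv2.COLOR_BGR2HSV)
cv2.imwrite('pics/w8s.png',cv2.resize(w,(400,300)))
```

```text
t 10.35 pos [ 638.727 -326.574  113.374] rot [-1.564 -0.005 -1.54 ] F [-0.1   -0.079  0.017] gap 51.6 q6 -0.5543151772672148
(525, -19, 120, -1.671) -> [-0.311 -0.009 -0.104] twist 0.131
(527, -18, 120, -0.1) -> [-0.312 -0.009 -0.102] twist -1.44
```

View pics/w8s.png

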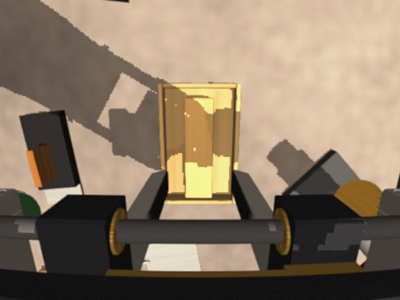

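The block lies flat in the tray. Next I'll calibrate the tip height with a gentle touch of the closed fingers on the block top (z=46).

Call:
{"op": "play_rows", "data": {
  "series": [
    [[0,0.03,0],0,1.0],
    [[0,0.06,0],0,1.0],
    [[0,0.085,0],0,1.0],
    [[0,0.095,0],0,1.0],
    [[0,0.1,0],0,1.0],
    [[0,0.1,0],0,1.0],
    [[0,0.1,0],0,1.0]
  ]
}}

```text
clock: 11.1
eef_pos: [638.3, -326.4, 10.4]
eef_rot: [-1.567, -0.003, -1.54]
wrist_force: [-0.4, 0.2, -0.4]
finger_gap: 1.1
```

Call:
{"op": "play_rows", "data": {
  "series": [
    [[0,0.003,0],0,1.0],
    [[0,0.005,0],0,1.0],
    [[0,0.005,0],0,1.0]
  ]
}}

```text
clock: 11.4
eef_pos: [639.2, -326.6, 9.9]
eef_rot: [-1.564, -0.004, -1.54]
wrist_force: [-12.5, 8.2, 31.7]
finger_gap: 0.4
```

Call:
{"op": "play_rows", "data": {
  "series": [
    [[0,-0.02,0],0,1.0],
    [[0,-0.07,0],0,0.8],
    [[0,-0.1,0],0,0.5],
    [[0,-0.1,0],0,0.5]
  ]
}}

```text
clock: 11.8
eef_pos: [640.3, -327.3, 115.7]
eef_rot: [-1.557, -0.008, -1.54]
wrist_force: [1.2, -0.4, 0.4]
finger_gap: 21.1
```

Run:
```python
from h import *
plan((526,-19,110,-1.671),(526,-19,14,-1.671))
```

```text
t 11.8 pos [ 640.299 -327.251  115.654] rot [-1.557 -0.008 -1.54 ] F [ 1.185 -0.366  0.419] gap 21.1 q6 -0.5543615264349648
(526, -19, 110, -1.671) -> [-0.312  0.002 -0.105] twist 0.131
(526, -19, 14, -1.671) -> [-0.312  0.098 -0.106] twist 0.131
```

Call:
{"op": "play_rows", "data": {
  "series": [
    [[-0.03,0,-0.01],0.02,0.5],
    [[-0.07,0,-0.024],0.04,0.5],
    [[-0.11,0,-0.037],0.06,0.5],
    [[-0.15,0,-0.05],0.08,0.5],
    [[-0.19,0,-0.064],0.1,0.5],
    [[-0.23,0,-0.077],0.12,0.5],
    [[-0.27,0,-0.091],0.13,0.5],
    [[-0.3,0,-0.101],0.131,0.5],
    [[-0.31,0,-0.105],0.131,0.5],
    [[-0.312,0,-0.105],0.131,0.5],
    [[-0.312,0,-0.105],0.131,0.5],
    [[-0.312,0,-0.105],0.131,0.5]
  ]
}}

```text
clock: 13.0
eef_pos: [526.0, -19.8, 111.4]
eef_rot: [-1.557, -0.007, -1.672]
wrist_force: [1.0, 1.4, 0.5]
finger_gap: 47.0
```

Run:
```python
from h import *
w,p=shot('wrist','w9'); hsv=cv2.cvtColor(w,cv2.COLOR_BGR2HSV)
plan((526,-19,14,-1.671))
print("expected peg top px",proj(p,[[526,-19,85],[526,-19,44]]))
cv2.imwrite('pics/c9.png',w[40:330,100:420])
```

```text
t 13.05 pos [526.029 -19.72  111.404] rot [-1.557 -0.007 -1.672] F [-0.737 -0.538  0.765] gap 47.3 q6 0.0008364418195170853
(526, -19, 14, -1.671) -> [-0.001  0.097 -0.001] twist -0.001
expected peg top px [[253.294 203.893]
 [252.985 192.312]]
```

View pics/c9.png

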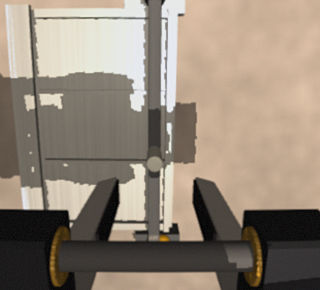

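Call:
{"op": "play_rows", "data": {
  "series": [
    [[0,0.03,0.001],0,0.5],
    [[0,0.06,0.001],0,0.5],
    [[0,0.08,0.001],0,0.5],
    [[-0.001,0.092,0.001],0,0.5],
    [[-0.001,0.097,0.001],0,0.5],
    [[-0.001,0.097,0.001],0,0.6],
    [[-0.001,0.097,0.001],0,0.75],
    [[-0.001,0.097,0.001],0,0.9],
    [[-0.001,0.097,0.001],0,0.92],
    [[-0.001,0.097,0.001],0,0.92],
    [[-0.001,0.097,0.001],0,0.92]
  ],
  "squeeze": 12
}}

```text
clock: 14.15
eef_pos: [528.3, -19.6, 14.8]
eef_rot: [-1.557, -0.007, -1.672]
wrist_force: [-3.9, 0.2, 5.8]
finger_gap: 14.0
```

Run:
```python
from h import *
# rack pose from w9 (camera at that moment: shift wrist pose by the tool motion is not needed - rebuild from t=13.05 params)
s=manip.read_state(); print(s["eef_pos"],s["eef_rot"],s["wrist_force"],s["finger_gap"])
g=s["eef_pos"][:2]
hg=np.array([541.,129.])
v=g-hg; print("r",np.linalg.norm(v),"ang",np.arctan2(v[1],v[0]))
# arc relative to the peg now, hinge at 150 mm along rack y(yaw -0.1)
yaw=-0.1; h=g+150*np.array([-np.sin(yaw),np.cos(yaw)]); print("hinge implied",h)
R=Ro.from_euler('xyz',s["eef_rot"]).as_matrix()
for th in (0.02,.05,.1,.15,.25,.4,.55,.7,.85,1,1.1,1.2,1.23,1.25):
    a=-np.pi/2+yaw+th; t=np.r_[h+150*np.array([np.cos(a),np.sin(a)]),s["eef_pos"][2]]
    print(th,R.T@(t-s["eef_pos"])/1000)
```

```text
[528.287 -19.629  14.753] [-1.557 -0.007 -1.672] [-3.935  0.176  5.769] 14.001578077310754
r 149.17205364958548 ang -1.6561206778315447
hinge implied [543.262 129.621]
0.02 [-0.     0.     0.003]
0.05 [-0.     0.     0.007]
0.1 [-0.001  0.     0.015]
0.15 [-0.002  0.     0.022]
0.25 [-0.005  0.     0.037]
0.4 [-0.012  0.001  0.058]
0.55 [-0.022  0.001  0.078]
0.7 [-0.035  0.001  0.097]
0.85 [-0.051  0.001  0.113]
1 [-0.069  0.001  0.126]
1.1 [-0.082  0.001  0.134]
1.2 [-0.096  0.001  0.14 ]
1.23 [-0.1    0.001  0.141]
1.25 [-0.103  0.001  0.142]
```

Call:
{"op": "play_rows", "data": {
  "series": [
    [[0,0,0.003],-0.02,0.92],
    [[0,0,0.007],-0.05,0.92],
    [[-0.001,0,0.015],-0.1,0.92],
    [[-0.002,0,0.022],-0.15,0.92],
    [[-0.005,0,0.037],-0.25,0.92],
    [[-0.008,0,0.048],-0.33,0.92],
    [[-0.012,0.001,0.058],-0.4,0.92],
    [[-0.017,0.001,0.068],-0.47,0.92],
    [[-0.022,0.001,0.078],-0.55,0.92],
    [[-0.028,0.001,0.088],-0.62,0.92],
    [[-0.035,0.001,0.097],-0.7,0.92],
    [[-0.043,0.001,0.105],-0.78,0.92],
    [[-0.051,0.001,0.113],-0.85,0.92],
    [[-0.06,0.001,0.12],-0.92,0.92],
    [[-0.069,0.001,0.126],-1.0,0.92],
    [[-0.082,0.001,0.134],-1.1,0.92],
    [[-0.089,0.001,0.137],-1.15,0.92],
    [[-0.096,0.001,0.14],-1.2,0.92],
    [[-0.101,0.001,0.141],-1.235,0.92],
    [[-0.101,0.001,0.141],-1.235,0.92]
  ]
}}

```text
clock: 16.15
eef_pos: [678.7, 65.8, 14.7]
eef_rot: [-1.575, -0.015, -0.435]
wrist_force: [-3.2, -6.1, 0.8]
finger_gap: 13.7
```

Call:
{"op": "play_rows", "data": {
  "series": [
    [[0,0,0],0,0.7],
    [[0,0,0],0,0.6],
    [[0,0,0],0,0.6],
    [[0,-0.03,0],0,0.6],
    [[0,-0.07,0],0,0.6],
    [[0,-0.1,0],0,0.6],
    [[0,-0.11,0],0,0.6],
    [[0,-0.11,0],0,0.6]
  ]
}}

```text
clock: 16.95
eef_pos: [677.8, 67.0, 125.8]
eef_rot: [-1.573, -0.017, -0.435]
wrist_force: [0.9, -0.4, 0.1]
finger_gap: 37.5
```

```bash
cat >> h.py <<'E'
def fins(im,p,box=None):
    """dark-plate fins seen by a camera: orange blobs ringed by dark; centre/ends on z=53"""
    hsv=cv2.cvtColor(im,cv2.COLOR_BGR2HSV); f=cv2.inRange(hsv,(5,120,60),(20,255,255))
    for r in blob(f)[:8]:
        if max(r[1])<8: continue
        w=cast(p,cv2.boxPoints(r),53); e=sorted([(np.linalg.norm(w[i]-w[(i+1)%4]),i) for i in (0,1)])
        d=w[(e[1][1]+1)%4]-w[e[1][1]]
        if 35<e[1][0]<75: print("fin px",np.array(r[0]).round(1),"at",w.mean(0)[:2],"len/wid",round(e[1][0]),round(e[0][0]),"yaw(mod pi)",round(np.arctan2(d[1],d[0]),3))
E
python3 - <<'E'
from h import *
im,p=shot('top','t10'); fins(im,p)
plan((620,276,110,-1.456))
E
```

```text
fin px [393.7  66.7] at [ 831.528 -391.247] len/wid 66 45 yaw(mod pi) -0.633
fin px [167.4 137.1] at [620.381 274.841] len/wid 54 13 yaw(mod pi) -1.457
fin px [387.5 203.6] at [ 423.743 -354.805] len/wid 51 13 yaw(mod pi) -1.455
fin px [184.8  81.3] at [786.169 226.407] len/wid 60 31 yaw(mod pi) -1.18
fin px [190.8 254.3] at [286.535 205.544] len/wid 49 10 yaw(mod pi) -0.839
t 17.0 pos [677.118  66.87  123.941] rot [-1.575 -0.015 -0.435] F [-0.524  0.405 -1.316] gap 37.8 q6 -1.084007181025789
(620, 276, 110, -1.456) -> [-0.14   0.011  0.166] twist 1.021
```

Call:
{"op": "play_rows", "data": {
  "series": [
    [[-0.02,0,0.02],0.1,0.5],
    [[-0.04,0,0.045],0.25,0.5],
    [[-0.06,0,0.07],0.4,0.5],
    [[-0.08,0,0.095],0.55,0.5],
    [[-0.1,0,0.12],0.7,0.5],
    [[-0.12,0,0.145],0.85,0.5],
    [[-0.135,0.005,0.16],0.95,0.5],
    [[-0.14,0.011,0.166],1.021,0.5],
    [[-0.14,0.011,0.166],1.021,0.5],
    [[-0.14,0.011,0.166],1.021,0.5],
    [[-0.14,0.011,0.166],1.021,0.5]
  ]
}}

```text
clock: 18.1
eef_pos: [620.5, 275.5, 109.8]
eef_rot: [-1.561, -0.011, -1.455]
wrist_force: [0.0, 0.4, 0.6]
finger_gap: 47.1
```

Run:
```python
from h import *
im,p=shot('wrist','w11'); fins(im,p)
plan((621.3,268,10,-1.456))
c=im[100:320,120:400]; cv2.imwrite('pics/c11.png',cv2.resize(c,None,fx=2,fy=2))
```

```text
fin px [412.1 228.4] at [782.383 258.98 ] len/wid 65 42 yaw(mod pi) 0.354
fin px [109.2 174.2] at [483.808 280.205] len/wid 53 21 yaw(mod pi) -0.432
fin px [159.  296.4] at [534.566 154.129] len/wid 73 19 yaw(mod pi) 1.509
fin px [352.3 296.3] at [737.265 176.342] len/wid 74 19 yaw(mod pi) -1.251
fin px [256. 191.] at [622.482 279.154] len/wid 54 9 yaw(mod pi) -1.45
t 18.15 pos [620.57  275.551 110.08 ] rot [-1.56  -0.011 -1.456] F [ 0.981  0.101 -0.411] gap 47.2 q6 0.25834172781221865
(621.3, 268, 10, -1.456) -> [ 0.006  0.1   -0.001] twist 0.0
```

View pics/c11.png

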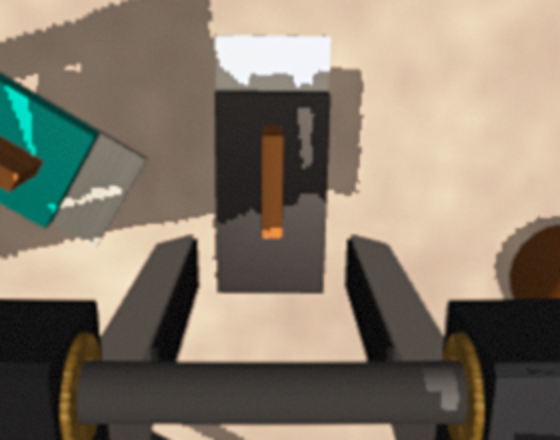

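Call:
{"op": "play_rows", "data": {
  "series": [
    [[0.003,0.03,0],0,0.6],
    [[0.006,0.07,0.001],0,0.6],
    [[0.006,0.1,0.001],0,0.6],
    [[0.006,0.115,0.001],0,0.6],
    [[0.006,0.123,0.001],0,0.6],
    [[0.006,0.125,0.001],0,0.6],
    [[0.006,0.125,0.001],0,0.6]
  ]
}}

```text
clock: 18.85
eef_pos: [624.4, 268.7, -13.6]
eef_rot: [-1.558, -0.011, -1.456]
wrist_force: [0.3, -0.9, 0.7]
finger_gap: 37.6
```

Run:
```python
from h import *
plan((622.4,269,-14,-1.456))
```

```text
t 18.85 pos [624.438 268.66  -13.581] rot [-1.558 -0.011 -1.456] F [ 0.348 -0.924  0.703] gap 37.6 q6 0.2500512077931253
(622.4, 269, -14, -1.456) -> [-0.001  0.    -0.002] twist 0.0
```

Call:
{"op": "play_rows", "data": {
  "series": [
    [[0,0,-0.002],0,0.75],
    [[0,0,-0.002],0,0.85],
    [[0,0,-0.002],0,0.97],
    [[0,0,-0.002],0,0.97],
    [[0,0,-0.002],0,0.97],
    [[0,-0.003,-0.002],0,0.97],
    [[0,-0.015,-0.002],0,0.97],
    [[0,-0.035,-0.002],0,0.97],
    [[0,-0.06,-0.002],0,0.97],
    [[0,-0.08,-0.002],0,0.97],
    [[0,-0.08,-0.002],0,0.97]
  ],
  "squeeze": 30
}}

```text
clock: 19.95
eef_pos: [622.8, 269.8, 70.0]
eef_rot: [-1.553, -0.01, -1.456]
wrist_force: [0.3, -0.4, -2.6]
finger_gap: 9.8
```

Run:
```python
from h import *
s=manip.read_state(); plan()
im,p=shot('wrist','w12'); 
d=np.array([np.cos(-1.456),np.sin(-1.456),0]); n=np.array([-d[1],d[0],0])
# expected tongue edge corners / rear if grip at 8 mm past the middle and plate flat
g=s["eef_pos"]+[0,0,36-22]; 
for q in (-78,-50,62): print(q,proj(p,[g+q*d+30*n,g+q*d-30*n, g+q*d+30*n+[0,0,18],g+q*d-30*n+[0,0,18]]).round(1).tolist())
o=cv2.resize(im[60:330,100:420],None,fx=2,fy=2); cv2.imwrite('pics/c12.png',o)
```

```text
t 19.95 pos [622.767 269.763  70.041] rot [-1.553 -0.01  -1.456] F [ 0.254 -0.438 -2.569] gap 9.8 q6 0.25018718490449793
-78 [[299.9, 106.6], [207.8, 106.4], [304.9, 105.4], [203.6, 105.2]]
-50 [[298.5, 149.5], [209.2, 149.6], [303.2, 152.5], [205.2, 152.6]]
62 [[292.9, 295.9], [214.9, 296.6], [296.4, 310.3], [212.1, 311.1]]
```

View pics/c12.png

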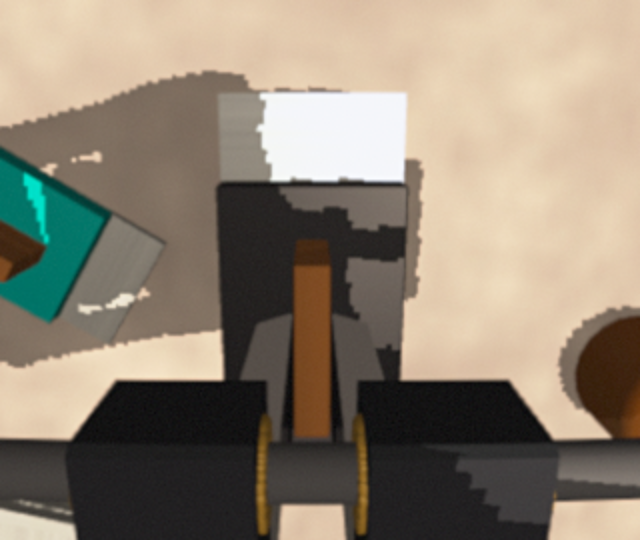

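The plate is held flat, with its tongue edge at (100..303,106) as predicted. Now I'll carry it over bay 2.

```bash
cat >> h.py <<'E'
RO=np.array([470.5,6.0]); RY=-0.10
def rk(x,y): c,s=np.cos(RY),np.sin(RY); return RO+[c*x-s*y,s*x+c*y]
E
python3 - <<'E'
from h import *
plan((*rk(26,0),55,RY))
E
```

```text
t 20.0 pos [621.896 269.402  67.709] rot [-1.556 -0.01  -1.456] F [ 0.318  0.774 -3.879] gap 10.1 q6 0.25022773515152374
(np.float64(496.3701082972287), np.float64(3.404331167182468), 55, -0.1) -> [ 0.25   0.013 -0.155] twist -1.356
```

Call:
{"op": "play_rows", "data": {
  "series": [
    [[0.005,-0.01,-0.003],-0.03,0.97],
    [[0.02,-0.01,-0.012],-0.1,0.97],
    [[0.04,-0.01,-0.025],-0.2,0.97],
    [[0.06,-0.01,-0.037],-0.3,0.97],
    [[0.08,-0.01,-0.05],-0.4,0.97],
    [[0.1,-0.01,-0.062],-0.52,0.97],
    [[0.12,-0.01,-0.075],-0.64,0.97],
    [[0.14,-0.01,-0.087],-0.76,0.97],
    [[0.16,-0.01,-0.1],-0.88,0.97],
    [[0.18,-0.01,-0.112],-1.0,0.97],
    [[0.2,-0.008,-0.124],-1.1,0.97],
    [[0.22,-0.004,-0.136],-1.2,0.97],
    [[0.235,0,-0.146],-1.28,0.97],
    [[0.245,0.006,-0.152],-1.33,0.97],
    [[0.25,0.013,-0.155],-1.356,0.97],
    [[0.25,0.013,-0.155],-1.356,0.97],
    [[0.25,0.013,-0.155],-1.356,0.97],
    [[0.25,0.013,-0.155],-1.356,0.97]
  ]
}}

```text
clock: 21.8
eef_pos: [497.0, 3.5, 55.0]
eef_rot: [-1.578, -0.016, -0.1]
wrist_force: [0.9, 1.5, -2.8]
finger_gap: 9.6
```

Run:
```python
from h import *
plan((*rk(26,0),10,RY),(*rk(26,0),4.3,RY),(*rk(8,0),4.3,RY),(*rk(8,0),-2,RY))
im,p=shot('wrist','w13'); s=manip.read_state()["eef_pos"]
# expected plate and rack marks
c,q=np.cos(RY),np.sin(RY); d=np.array([c,q,0]); n=np.array([-q,c,0]); g=s+[0,0,14]
print("tongue",proj(p,[g-78*d+30*n,g-78*d-30*n,g-78*d+30*n+[0,0,6]]).round(1).tolist())
print("lip edge",proj(p,[[*rk(-57,y),34] for y in (-100,0,100)]).round(1).tolist(),"hinge end",proj(p,[[*rk(-83,118),34],[*rk(-83,-118),34]]).round(1).tolist())
cv2.imwrite('pics/c13.png',cv2.resize(im,(768,576)))
```

```text
t 21.8 pos [496.989   3.455  54.975] rot [-1.578 -0.016 -0.1  ] F [ 0.851  1.514 -2.84 ] gap 9.6 q6 -1.5284839766454297
(np.float64(496.3701082972287), np.float64(3.404331167182468), 10, -0.1) -> [-0.001  0.045  0.   ] twist 0.0
(np.float64(496.3701082972287), np.float64(3.404331167182468), 4.3, -0.1) -> [-0.001  0.051  0.   ] twist 0.0
(np.float64(478.4600333222242), np.float64(5.201332666825374), 4.3, -0.1) -> [-0.019  0.05   0.   ] twist 0.0
(np.float64(478.4600333222242), np.float64(5.201332666825374), -2, -0.1) -> [-0.02   0.057  0.   ] twist 0.0
tongue [[301.6, 104.8], [209.1, 104.7], [303.0, 104.4]]
lip edge [[125.9, 100.1], [255.5, 98.7], [385.7, 100.2]] hinge end [[411.6, 65.5], [100.4, 65.6]]
```

View pics/c13.png

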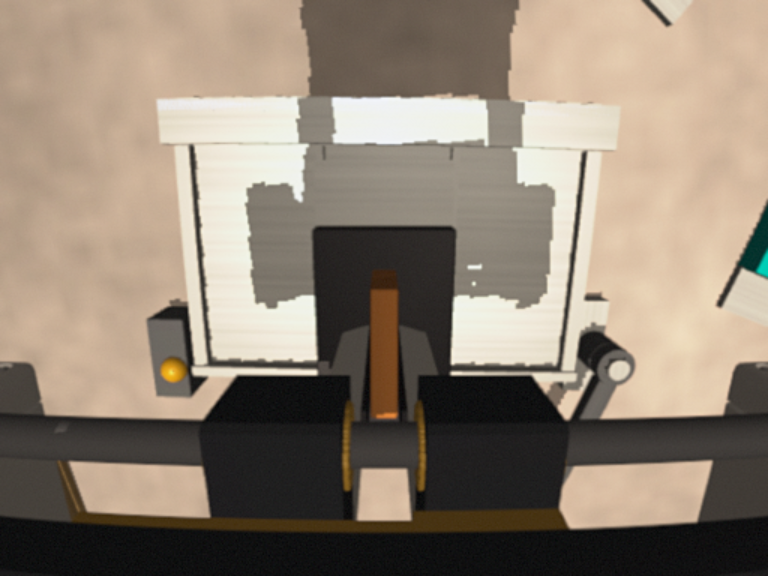

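The wrist view shows the lip band at rows 98–150 of the 1.5× picture, ribs at x=324 and 452, and the plate between them. The rack is turned about 0.016 rad more than I assumed, so I'll correct that with a small twist. Next I tilt the plate on the far wall and start the slide.

Call:
{"op": "play_rows", "data": {
  "series": [
    [[0,0.01,0],0.008,0.97],
    [[0,0.022,0],0.016,0.97],
    [[0,0.034,0],0.016,0.97],
    [[0,0.042,0],0.016,0.97],
    [[0,0.045,0],0.016,0.97],
    [[0,0.048,0],0.016,0.97],
    [[0,0.05,0],0.016,0.97],
    [[0,0.051,0],0.016,0.97],
    [[0,0.051,0],0.016,0.97],
    [[-0.003,0.051,0],0.016,0.97],
    [[-0.006,0.051,0],0.016,0.97],
    [[-0.008,0.051,0],0.016,0.97],
    [[-0.008,0.051,0],0.016,0.97]
  ]
}}

```text
clock: 23.15
eef_pos: [490.0, 3.8, 4.3]
eef_rot: [-1.577, -0.018, -0.116]
wrist_force: [-1.2, -0.7, 4.7]
finger_gap: 9.4
```

Run:
```python
from h import *
plan(); print(manip.read_state()["moment"])
im,p=shot('wrist','w14')
for f in('w13','w14'):
    g=cv2.cvtColor(cv2.imread(f'pics/{f}.png'),cv2.COLOR_BGR2GRAY); print(f,[g[r,225:240].mean().round() for r in range(90,160,3)])
```

```text
t 23.15 pos [490.045   3.799   4.273] rot [-1.577 -0.018 -0.116] F [-1.209 -0.74   4.693] gap 9.4 q6 -1.511494431697407
[ 0.022 -0.245 -0.06 ]
w13 [np.float64(241.0), np.float64(243.0), np.float64(136.0), np.float64(139.0), np.float64(139.0), np.float64(135.0), np.float64(137.0), np.float64(138.0), np.float64(140.0), np.float64(142.0), np.float64(137.0), np.float64(138.0), np.float64(133.0), np.float64(136.0), np.float64(135.0), np.float64(136.0), np.float64(135.0), np.float64(135.0), np.float64(135.0), np.float64(134.0), np.float64(89.0), np.float64(29.0), np.float64(38.0), np.float64(37.0)]
w14 [np.float64(244.0), np.float64(244.0), np.float64(245.0), np.float64(245.0), np.float64(177.0), np.float64(144.0), np.float64(145.0), np.float64(141.0), np.float64(146.0), np.float64(147.0), np.float64(145.0), np.float64(144.0), np.float64(143.0), np.float64(142.0), np.float64(145.0), np.float64(142.0), np.float64(144.0), np.float64(144.0), np.float64(145.0), np.float64(144.0), np.float64(140.0), np.float64(35.0), np.float64(43.0), np.float64(43.0)]
```

Call:
{"op": "play_rows", "data": {
  "series": [
    [[-0.003,0,0],0,0.97],
    [[-0.006,0,0],0,0.97],
    [[-0.008,0,0],0,0.97],
    [[-0.008,0,0],0,0.97]
  ]
}}

```text
clock: 23.6
eef_pos: [481.4, 4.8, 3.9]
eef_rot: [-1.578, -0.016, -0.115]
wrist_force: [-3.0, -0.8, 0.6]
finger_gap: 9.8
```

Call:
{"op": "play_rows", "data": {
  "series": [
    [[-0.002,0,0],0,0.97],
    [[-0.0035,0,0],0,0.97],
    [[-0.0035,0.002,0],0,0.97],
    [[-0.0035,0.004,0],0,0.97],
    [[-0.0035,0.006,0],0,0.97],
    [[-0.0035,0.006,0],0,0.97]
  ]
}}

```text
clock: 24.2
eef_pos: [480.4, 4.9, 0.9]
eef_rot: [-1.577, -0.022, -0.115]
wrist_force: [-7.0, -1.6, 37.2]
finger_gap: 9.9
```

Call:
{"op": "play_rows", "data": {
  "series": [
    [[0,-0.003,0],0,0.97],
    [[-0.002,-0.003,0],0,0.97],
    [[-0.005,-0.003,0],0,0.97],
    [[-0.005,-0.003,0],0,0.97]
  ]
}}

```text
clock: 24.6
eef_pos: [474.4, 5.6, 3.1]
eef_rot: [-1.578, -0.02, -0.115]
wrist_force: [-0.1, -0.6, -3.3]
finger_gap: 9.7
```

Call:
{"op": "play_rows", "data": {
  "series": [
    [[0,0.002,0],0,0.97],
    [[0,0.003,0],0,0.97],
    [[0,0.003,0],0,0.97]
  ]
}}

```text
clock: 24.9
eef_pos: [474.5, 5.6, 0.1]
eef_rot: [-1.577, -0.02, -0.115]
wrist_force: [-1.2, 1.1, 0.5]
finger_gap: 10.0
```

Call:
{"op": "play_rows", "data": {
  "series": [
    [[0,0.001,0],0,0.97],
    [[0,0.002,0],0,0.97],
    [[0,0.002,0],0,0.97]
  ]
}}

```text
clock: 25.2
eef_pos: [475.2, 5.4, -1.6]
eef_rot: [-1.577, -0.021, -0.115]
wrist_force: [3.1, -1.1, 3.3]
finger_gap: 9.9
```

Call:
{"op": "play_rows", "data": {
  "series": [
    [[0,0,0],0,0.85],
    [[0,0,0],0,0.75],
    [[0,0,0],0,0.7],
    [[0,0,0],0,0.7],
    [[0,-0.01,0],0,0.7],
    [[0,-0.03,0],0,0.6],
    [[0,-0.06,0],0,0.6],
    [[0,-0.09,0],0,0.6],
    [[0,-0.12,0],0,0.6],
    [[0,-0.14,0],0,0.6],
    [[0,-0.14,0],0,0.6]
  ]
}}

```text
clock: 26.3
eef_pos: [473.5, 6.7, 141.5]
eef_rot: [-1.577, -0.026, -0.115]
wrist_force: [0.4, -1.0, 0.1]
finger_gap: 37.6
```

Run:
```python
from h import *
plan()
im,p=shot('wrist','w15'); fins(im,p)
hsv=cv2.cvtColor(im,cv2.COLOR_BGR2HSV)
s=manip.read_state()["eef_pos"]
global RY
m=((hsv[...,2]<75)).astype(np.uint8); m[238:]=0; m=cv2.morphologyEx(m,cv2.MORPH_OPEN,np.ones((5,5)))
for r in blob(m)[:3]: print(np.array(r[0]),r[1],r[2])
# predicted corners of a seated plate body: front edge x=-42, sides y=+-30
import h; h.RY=-0.116
for z in (18,30,40): print(z,"front edge",proj(p,[[*h.rk(-42,30),z],[*h.rk(-42,-30),z]]).round(1).tolist(),"rear",proj(p,[[*h.rk(70,30),z],[*h.rk(70,-30),z]]).round(1).tolist())
print("far wall inner top",proj(p,[[*h.rk(73,40),22],[*h.rk(73,-40),22],[*h.rk(-57,0),34],[*h.rk(-83,118),34],[*h.rk(-83,-118),34]]).round(1).tolist())
c=cv2.resize(im[40:300,90:430],(800,612-12)); cv2.imwrite('pics/c15.png',c)
```

```text
t 26.3 pos [473.472   6.679 141.485] rot [-1.577 -0.026 -0.115] F [ 0.404 -0.98   0.081] gap 37.6 q6 -1.5104855128993686
fin px [ 61.5 327.5] at [ 632.374 -263.064] len/wid 70 59 yaw(mod pi) -0.182
fin px [255.5 178.5] at [467.077   6.985] len/wid 52 9 yaw(mod pi) -0.111
fin px [502.3 160.9] at [476.708 273.522] len/wid 49 11 yaw(mod pi) 2.704
[255.5 155.5] (41.0, 53.0) 90.0
[ 14.  161.5] (51.0, 28.0) 90.0
[488.678 156.845] (19.967403411865234, 47.201324462890625) 25.76932716369629
18 front edge [[282.0, 138.8], [228.4, 138.7]] rear [[279.8, 232.0], [230.5, 231.8]]
30 front edge [[282.9, 139.7], [227.4, 139.6]] rear [[280.5, 235.9], [229.6, 235.7]]
40 front edge [[283.7, 140.6], [226.5, 140.5]] rear [[281.2, 239.4], [228.9, 239.2]]
far wall inner top [[288.2, 235.6], [222.0, 235.3], [255.1, 125.7], [367.9, 101.3], [142.8, 101.2]]
```

Run:
```python
from h import *
im=cv2.imread('pics/w15.png'); g=cv2.cvtColor(im,cv2.COLOR_BGR2GRAY).astype(int)
def prof(c,a,b): print(c,a,g[a:b,c-2:c+3].mean(1).round().astype(int).tolist())
for c in (235,245,268,275): prof(c,200,262)
for c in (180,200,330): prof(c,92,135)
for c in (240,270): prof(c,92,150)
for c in (205,300): prof(c,215,262)
print('fin', im[178,255], [tuple(im[r,255]) for r in range(145,215,5)])
```

```text
235 200 [88, 88, 87, 87, 87, 87, 86, 85, 86, 86, 84, 84, 85, 84, 83, 83, 83, 83, 82, 82, 82, 81, 81, 79, 80, 80, 80, 80, 79, 80, 77, 50, 66, 148, 229, 235, 233, 229, 207, 189, 186, 187, 188, 189, 189, 189, 189, 189, 188, 188, 187, 187, 186, 186, 185, 184, 184, 184, 185, 185, 185, 186]
245 200 [89, 89, 89, 88, 88, 87, 88, 87, 86, 86, 86, 86, 84, 84, 84, 83, 83, 83, 82, 82, 82, 81, 80, 80, 81, 79, 79, 78, 79, 80, 76, 50, 62, 142, 227, 235, 233, 229, 208, 190, 187, 187, 188, 187, 187, 187, 189, 187, 188, 187, 186, 186, 185, 183, 183, 182, 179, 178, 177, 175, 177, 177]
268 200 [89, 88, 89, 87, 86, 88, 87, 86, 86, 84, 85, 84, 83, 83, 84, 83, 82, 82, 82, 82, 81, 80, 80, 79, 79, 78, 78, 79, 77, 79, 74, 48, 61, 141, 227, 234, 232, 228, 201, 178, 175, 176, 179, 180, 184, 185, 187, 187, 188, 188, 188, 188, 188, 187, 187, 187, 185, 186, 186, 186, 187, 187]
275 200 [88, 88, 87, 87, 87, 86, 86, 86, 85, 85, 84, 84, 83, 82, 83, 83, 82, 82, 81, 81, 81, 81, 80, 79, 79, 79, 79, 78, 78, 79, 75, 50, 60, 141, 227, 234, 232, 228, 203, 179, 177, 178, 179, 180, 182, 184, 184, 184, 183, 183, 183, 183, 182, 1
[... 1621 characters left out ...]
 65, 62, 60, 58, 54, 51, 47, 45, 41, 37, 34, 30, 26]
fin [ 33  68 115] [(np.uint8(36), np.uint8(37), np.uint8(41)), (np.uint8(28), np.uint8(34), np.uint8(44)), (np.uint8(23), np.uint8(56), np.uint8(97)), (np.uint8(29), np.uint8(66), np.uint8(114)), (np.uint8(32), np.uint8(68), np.uint8(115)), (np.uint8(32), np.uint8(68), np.uint8(117)), (np.uint8(30), np.uint8(67), np.uint8(115)), (np.uint8(31), np.uint8(65), np.uint8(111)), (np.uint8(58), np.uint8(135), np.uint8(225)), (np.uint8(57), np.uint8(134), np.uint8(224)), (np.uint8(57), np.uint8(134), np.uint8(224)), (np.uint8(58), np.uint8(134), np.uint8(223)), (np.uint8(80), np.uint8(85), np.uint8(92)), (np.uint8(78), np.uint8(82), np.uint8(91))]
```

Plate A is seated flat: its body spans 96.5 px against 96.2 px predicted for flat, and the far wall is visible just behind it. Now plate C; first I'll check where it is.

Run:
```python
from h import *
im,p=shot('top','t16'); fins(im,p)
plan((424,-355,110,-1.431))
```

```text
fin px [393.8  66.7] at [ 831.294 -391.443] len/wid 66 44 yaw(mod pi) -0.686
fin px [387.6 203.5] at [ 423.947 -354.995] len/wid 50 13 yaw(mod pi) -1.438
fin px [190.8 254.3] at [286.611 205.674] len/wid 48 8 yaw(mod pi) -0.79
fin px [167.1 187.3] at [475.109 273.809] len/wid 47 9 yaw(mod pi) -0.446
fin px [184.7  81.2] at [786.676 226.6  ] len/wid 60 30 yaw(mod pi) -1.18
t 26.4 pos [472.14    6.735 138.313] rot [-1.577 -0.022 -0.115] F [-0.503  0.44   0.054] gap 37.4 q6 -1.510472468879341
(424, -355, 110, -1.431) -> [-0.007  0.031 -0.365] twist 1.316
```

Call:
{"op": "play_rows", "data": {
  "series": [
    [[0,0.005,-0.02],0.08,0.5],
    [[-0.001,0.005,-0.05],0.2,0.5],
    [[-0.002,0.01,-0.085],0.33,0.5],
    [[-0.003,0.015,-0.12],0.46,0.5],
    [[-0.003,0.02,-0.155],0.59,0.5],
    [[-0.004,0.025,-0.19],0.72,0.5],
    [[-0.005,0.03,-0.225],0.85,0.5],
    [[-0.006,0.031,-0.26],0.98,0.5],
    [[-0.006,0.031,-0.295],1.1,0.5],
    [[-0.007,0.031,-0.325],1.2,0.5],
    [[-0.007,0.031,-0.35],1.28,0.5],
    [[-0.007,0.031,-0.362],1.316,0.5],
    [[-0.007,0.031,-0.365],1.316,0.5],
    [[-0.007,0.031,-0.365],1.316,0.5],
    [[-0.007,0.031,-0.365],1.316,0.5]
  ]
}}

```text
clock: 27.9
eef_pos: [423.9, -354.3, 109.4]
eef_rot: [-1.552, -0.011, -1.429]
wrist_force: [-0.2, -0.0, 0.4]
finger_gap: 46.9
```

Run:
```python
from h import *
im,p=shot('wrist','w17'); fins(im,p)
g=cv2.cvtColor(im,cv2.COLOR_BGR2GRAY).astype(int)
s=manip.read_state()
yaw=1.711; d=np.array([np.cos(yaw),np.sin(yaw)]); n=np.array([-d[1],d[0]]); c0=np.array([424,-355.])
q=lambda a,b,z: np.r_[c0+a*d+b*n,z]
print("pred fin ends",proj(p,[q(25,0,53),q(-25,0,53)]).round(1).tolist(),"rear edge",proj(p,[q(70,30,18),q(70,-30,18)]).round(1).tolist(),"body/tongue edge",proj(p,[q(-42,30,18),q(-42,-30,18)]).round(1).tolist())
m=(cv2.cvtColor(im,cv2.COLOR_BGR2HSV)[...,2]<110).astype(np.uint8)*255; m[215:]=0
for r in blob(cv2.morphologyEx(m,cv2.MORPH_OPEN,np.ones((7,7))))[:3]: print("dark",np.array(r[0]),r[1],r[2])
for c in (235,280): print(c,g[100:250,c].tolist()[::3])
print(g[160,190:320:3].tolist())
plan((424+8*d[0],-355+8*d[1],-14,yaw-np.pi))
```

```text
fin px [159.  296.4] at [ 341.994 -476.986] len/wid 73 19 yaw(mod pi) 1.537
fin px [352.5 296.4] at [ 544.16  -450.837] len/wid 74 20 yaw(mod pi) -1.269
fin px [254.5 193. ] at [ 425.202 -352.597] len/wid 54 10 yaw(mod pi) -1.425
pred fin ends [[252.9, 169.7], [252.9, 221.1]] rear edge [[222.5, 119.5], [282.4, 119.5]] body/tongue edge [[225.0, 225.1], [280.0, 224.9]]
dark [254. 167.] (93.99998474121094, 57.99999237060547) 90.0
dark [174.5  72.5] (55.0, 73.0) 90.0
dark [442.441 171.735] (21.100597381591797, 91.43592834472656) 14.03624439239502
235 [185, 187, 189, 163, 100, 102, 103, 56, 52, 52, 51, 52, 50, 50, 54, 50, 49, 48, 49, 45, 47, 44, 45, 45, 47, 43, 43, 43, 42, 41, 38, 39, 85, 95, 91, 91, 89, 88, 85, 84, 83, 76, 247, 245, 244, 244, 244, 245, 242, 210]
280 [194, 192, 195, 193, 194, 193, 195, 86, 141, 139, 137, 132, 61, 47, 52, 48, 48, 49, 46, 50, 45, 46, 42, 45, 41, 39, 41, 39, 37, 37, 36, 34, 28, 93, 93, 91, 99, 96, 92, 104, 98, 95, 213, 217, 215, 213, 213, 212, 206, 198]
[109, 108, 107, 109, 107, 107, 107, 107, 108, 108, 104, 107, 54, 48, 44, 47, 48, 46, 47, 48, 48, 48, 44, 48, 46, 46, 113, 123, 75, 46, 45, 80, 108, 108, 105, 102, 120, 186, 185, 187, 186, 186, 187, 193]
t 27.95 pos [ 423.991 -354.35   109.527] rot [-1.552 -0.012 -1.43 ] F [0.418 0.796 0.18 ] gap 47.3 q6 -0.9114644221468458
(np.float64(422.88204166228627), np.float64(-347.07849956415225), -14, -1.430592653589793) -> [-0.009  0.123 -0.002] twist 0.001
```

Call:
{"op": "play_rows", "data": {
  "series": [
    [[-0.004,0.03,0],0,0.6],
    [[-0.008,0.07,0],0,0.6],
    [[-0.009,0.1,-0.001],0,0.6],
    [[-0.009,0.115,-0.001],0,0.6],
    [[-0.009,0.122,-0.001],0,0.6],
    [[-0.009,0.124,-0.001],0,0.6],
    [[-0.009,0.124,-0.001],0,0.6]
  ]
}}

```text
clock: 28.65
eef_pos: [424.7, -346.7, -13.9]
eef_rot: [-1.551, -0.012, -1.429]
wrist_force: [0.1, -0.2, 0.0]
finger_gap: 37.7
```

Call:
{"op": "play_rows", "data": {
  "series": [
    [[0,0,0],0,0.75],
    [[0,0,0],0,0.85],
    [[0,0,0],0,0.97],
    [[0,0,0],0,0.97],
    [[0,0,0],0,0.97],
    [[0,-0.003,0],0,0.97],
    [[0,-0.015,0],0,0.97],
    [[0,-0.035,0],0,0.97],
    [[0,-0.06,0],0,0.97],
    [[0,-0.085,0],0,0.97],
    [[0,-0.085,0],0,0.97]
  ],
  "squeeze": 30
}}

```text
clock: 29.75
eef_pos: [424.2, -347.0, 74.7]
eef_rot: [-1.547, -0.017, -1.429]
wrist_force: [-0.3, 0.2, -3.6]
finger_gap: 10.0
```

Run:
```python
from h import *
import h; h.RY=-0.116
im,p=shot('wrist','w18'); s=manip.read_state()
d=np.array([np.cos(1.711),np.sin(1.711),0]); n=np.array([-d[1],d[0],0]); g=s["eef_pos"]+[0,0,14]
print("pred rear top",proj(p,[g+62*d+30*n+[0,0,18],g+62*d-30*n+[0,0,18]]).round(1).tolist())
gr=cv2.cvtColor(im,cv2.COLOR_BGR2GRAY).astype(int)
for c in (225,235,280): print(c,gr[90:200,c].tolist()[::2])
plan((*h.rk(26,-74),55,h.RY-np.pi))
```

```text
pred rear top [[204.3, 131.5], [302.8, 131.6]]
225 [197, 195, 194, 190, 114, 105, 108, 108, 108, 108, 107, 108, 106, 105, 105, 107, 108, 108, 108, 107, 105, 104, 39, 41, 47, 50, 49, 48, 48, 46, 47, 45, 46, 49, 45, 46, 46, 45, 46, 44, 42, 44, 45, 43, 44, 45, 46, 43, 46, 45, 43, 45, 42, 43, 43]
235 [198, 196, 196, 197, 195, 196, 196, 197, 133, 107, 106, 106, 106, 110, 108, 109, 109, 108, 108, 107, 109, 106, 40, 45, 50, 46, 48, 50, 50, 47, 46, 48, 45, 45, 47, 48, 45, 48, 46, 45, 46, 45, 45, 46, 47, 41, 45, 44, 45, 44, 42, 41, 42, 40, 41]
280 [202, 203, 204, 203, 202, 204, 204, 202, 202, 200, 200, 202, 201, 202, 204, 204, 204, 206, 205, 205, 209, 206, 69, 120, 135, 133, 135, 133, 134, 126, 131, 88, 45, 48, 49, 47, 51, 48, 49, 46, 48, 46, 46, 46, 46, 43, 46, 47, 49, 46, 46, 49, 46, 41, 45]
t 29.8 pos [ 423.477 -346.377   72.412] rot [-1.549 -0.015 -1.429] F [-0.41  -0.087 -3.887] gap 9.8 q6 -0.9029388872567703
(np.float64(487.7605061673461), np.float64(-70.51192669673799), 55, -3.257592653589793) -> [-0.264  0.016  0.102] twist 1.829
```

Call:
{"op": "play_rows", "data": {
  "series": [
    [[-0.005,-0.005,0.002],0.03,0.97],
    [[-0.02,-0.005,0.008],0.12,0.97],
    [[-0.04,-0.005,0.016],0.24,0.97],
    [[-0.06,-0.005,0.024],0.36,0.97],
    [[-0.08,-0.005,0.032],0.48,0.97],
    [[-0.1,-0.005,0.039],0.6,0.97],
    [[-0.12,-0.005,0.047],0.72,0.97],
    [[-0.14,-0.005,0.055],0.84,0.97],
    [[-0.16,-0.005,0.062],0.96,0.97],
    [[-0.18,-0.005,0.07],1.08,0.97],
    [[-0.2,-0.005,0.077],1.2,0.97],
    [[-0.22,-0.005,0.085],1.32,0.97],
    [[-0.235,-0.003,0.092],1.44,0.97],
    [[-0.248,0,0.097],1.56,0.97],
    [[-0.257,0.005,0.1],1.68,0.97],
    [[-0.262,0.01,0.101],1.78,0.97],
    [[-0.264,0.016,0.102],1.829,0.97],
    [[-0.264,0.016,0.102],1.829,0.97],
    [[-0.264,0.016,0.102],1.829,0.97],
    [[-0.264,0.016,0.102],1.829,0.97]
  ]
}}

```text
clock: 31.8
eef_pos: [487.3, -70.9, 54.6]
eef_rot: [-1.562, 0.024, 3.026]
wrist_force: [0.8, -0.1, -3.3]
finger_gap: 9.6
```

Run:
```python
from h import *
import h; h.RY=-0.116
im,p=shot('wrist','w19'); s=manip.read_state()
plan((*h.rk(26,-74),4.3,h.RY-np.pi))
c,q=np.cos(h.RY),np.sin(h.RY); d=np.array([c,q,0]); n=np.array([-q,c,0]); g=s["eef_pos"]+[0,0,14]
print("pred plate rear top",proj(p,[g+62*d+30*n+[0,0,18],g+62*d-30*n+[0,0,18]]).round(1).tolist())
print("pred far wall outer/inner top y=-109,-39",proj(p,[[*h.rk(x,y),22] for x in (79,73) for y in (-109,-39)]).round(1).tolist())
print("rib tops y=-37 at x=70, 40; end wall -111",proj(p,[[*h.rk(x,-37),20] for x in (70,40)]).round(1).tolist(),proj(p,[[*h.rk(x,-118),22] for x in (70,40)]).round(1).tolist())
cv2.imwrite('pics/c19.png',cv2.resize(im,(768,576)))
```

```text
t 31.85 pos [487.458 -70.956  54.724] rot [-1.562  0.025  3.026] F [-0.304 -0.137 -3.723] gap 10.2 q6 1.475094834868851
(np.float64(487.7605061673461), np.float64(-70.51192669673799), 4.3, -3.257592653589793) -> [ 0.001  0.05  -0.001] twist 0.001
pred plate rear top [[207.2, 133.0], [305.5, 133.2]]
pred far wall outer/inner top y=-109,-39 [[297.2, 142.9], [212.8, 142.9], [297.0, 150.2], [212.9, 150.1]]
rib tops y=-37 at x=70, 40; end wall -111 [[211.0, 153.6], [212.0, 188.6]] [[307.6, 153.8], [306.3, 189.0]]
```

View pics/c19.png

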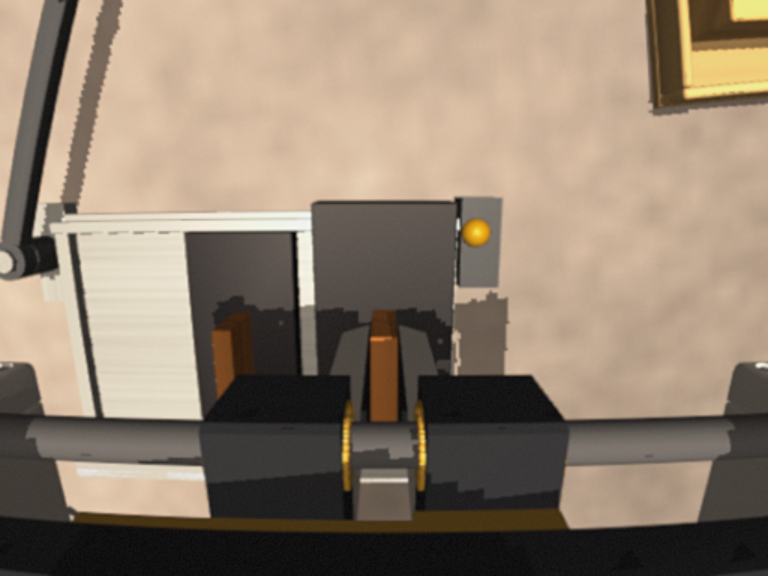

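The wrist view shows plate A lying flat in bay 2, just inside the far wall, the keeper open at the left, and plate C aligned over bay 3. The wall's slope needs one numeric check.

Run:
```python
from h import *
import h
g=cv2.cvtColor(cv2.imread('pics/w19.png'),cv2.COLOR_BGR2GRAY).astype(float); p=manip.camera_params('wrist')
def edge(g,c,a,b,sgn):
    d=np.diff(cv2.GaussianBlur(g,(3,3),0)[a:b,c])*sgn; k=d.argmax(); w=slice(max(k-1,0),k+2); return a+.5+np.average(np.arange(len(d))[w],weights=np.clip(d[w],.01,None))
cs=list(range(60,200,20)); uv=[[c,edge(g,c,130,150,1)] for c in cs]; X=cast(p,uv,22)[:,:2]; print(np.array(uv)[:,1]); f=np.polyfit(X[:,1],X[:,0],1); print("far wall outer: yaw",-f[0],X)
# rib/plate A right edge (long edge) rows 160-240
m=(cv2.cvtColor(cv2.imread('pics/w19.png'),cv2.COLOR_BGR2HSV)[...,2])
rows=range(162,205,6)
# bay-2 plate right edge / rib boundary: gradient along columns 185..210
uv=[]
for r in rows:
    d=np.diff(cv2.GaussianBlur(g,(3,3),0)[r,188:207]); uv.append([188.5+d.argmax(),r])
X=cast(p,uv,22)[:,:2]; f=np.polyfit(X[:,0],X[:,1],1); print("rib line yaw",np.arctan(f[0]),X[0],X[-1])
for x in (60,30): print("expected rib y=-33 edge",h.rk(x,-33))
```

```text
[143.066 142.899 142.381 141.886 141.595 141.356 141.227]
far wall outer: yaw -0.11228389392801025 [[560.932  88.449]
 [558.678  70.524]
 [556.797  52.893]
 [554.968  35.566]
 [553.038  18.517]
 [551.121   1.67 ]
 [549.164 -15.013]]
rib line yaw -0.11754416065786956 [530.329 -26.885] [494.178 -22.977]
expected rib y=-33 edge [526.906 -32.825]
expected rib y=-33 edge [497.056 -29.83 ]
```

Call:
{"op": "play_rows", "data": {
  "series": [
    [[0,0.01,-0.0015],0,0.97],
    [[0,0.022,-0.0015],0,0.97],
    [[0,0.034,-0.0015],0,0.97],
    [[0,0.042,-0.0015],0,0.97],
    [[0,0.045,-0.0015],0,0.97],
    [[0,0.048,-0.0015],0,0.97],
    [[0,0.05,-0.0015],0,0.97],
    [[0,0.051,-0.0015],0,0.97],
    [[0,0.051,-0.0015],0,0.97],
    [[0.003,0.051,-0.0015],0,0.97],
    [[0.006,0.051,-0.0015],0,0.97],
    [[0.008,0.051,-0.0015],0,0.97],
    [[0.008,0.051,-0.0015],0,0.97]
  ]
}}

```text
clock: 33.15
eef_pos: [481.3, -69.3, 4.2]
eef_rot: [-1.562, 0.026, 3.026]
wrist_force: [2.8, -0.7, 7.4]
finger_gap: 9.8
```

Call:
{"op": "play_rows", "data": {
  "series": [
    [[0.003,0,0],0,0.97],
    [[0.006,0,0],0,0.97],
    [[0.009,0,0],0,0.97],
    [[0.011,0,0],0,0.97],
    [[0.011,0,0],0,0.97]
  ]
}}

```text
clock: 33.65
eef_pos: [470.1, -67.9, 3.9]
eef_rot: [-1.562, 0.026, 3.026]
wrist_force: [2.4, 1.0, 3.2]
finger_gap: 10.1
```

Call:
{"op": "play_rows", "data": {
  "series": [
    [[0.002,-0.001,0],0,0.97],
    [[0.004,-0.001,0],0,0.97],
    [[0.004,-0.001,0],0,0.97]
  ]
}}

```text
clock: 33.95
eef_pos: [465.2, -67.3, 4.3]
eef_rot: [-1.562, 0.024, 3.026]
wrist_force: [0.5, -0.2, -3.4]
finger_gap: 10.0
```

Call:
{"op": "play_rows", "data": {
  "series": [
    [[0,0.002,0],0,0.97],
    [[0,0.004,0],0,0.97],
    [[0,0.004,0],0,0.97]
  ]
}}

```text
clock: 34.25
eef_pos: [465.9, -67.5, 0.4]
eef_rot: [-1.562, 0.026, 3.026]
wrist_force: [4.2, -0.6, 2.3]
finger_gap: 10.1
```

Call:
{"op": "play_rows", "data": {
  "series": [
    [[-0.001,0.001,0],0,0.97],
    [[-0.001,0.002,0],0,0.97],
    [[-0.001,0.002,0],0,0.97]
  ]
}}

```text
clock: 34.55
eef_pos: [467.1, -67.6, -1.6]
eef_rot: [-1.562, 0.026, 3.026]
wrist_force: [3.5, -0.5, 1.4]
finger_gap: 9.8
```

Call:
{"op": "play_rows", "data": {
  "series": [
    [[0,0,0],0,0.85],
    [[0,0,0],0,0.75],
    [[0,0,0],0,0.7],
    [[0,0,0],0,0.7],
    [[0,-0.01,0],0,0.7],
    [[0,-0.03,0],0,0.6],
    [[0,-0.06,0],0,0.6],
    [[0,-0.09,0],0,0.6],
    [[0,-0.12,0],0,0.6],
    [[0,-0.14,0],0,0.6],
    [[0,-0.14,0],0,0.6]
  ]
}}

```text
clock: 35.65
eef_pos: [464.9, -66.2, 141.5]
eef_rot: [-1.562, 0.031, 3.026]
wrist_force: [-0.4, -1.9, -0.8]
finger_gap: 37.1
```

Run:
```python
from h import *
import h; h.RY=-0.116; h.RO=np.array([469.5,6.7])
plan()
im,p=shot('wrist','w20'); fins(im,p)
g=cv2.cvtColor(im,cv2.COLOR_BGR2GRAY).astype(int)
for z in (30,40): print(z,"rear",proj(p,[[*h.rk(67,-44),z],[*h.rk(67,-104),z]]).round(1).tolist(),"front",proj(p,[[*h.rk(-45,-44),z],[*h.rk(-45,-104),z]]).round(1).tolist())
print("A rear",proj(p,[[*h.rk(67,30),30],[*h.rk(67,-30),30]]).round(1).tolist(),"wall in/out",proj(p,[[*h.rk(73,-74),22],[*h.rk(79,-74),22]]).round(1).tolist())
for c in (238,246,270,276): print(c,150,g[140:170,c].tolist(),g[225:262,c].tolist())
print("row180",g[180,150:300:2].tolist())
for c in (165,175): print("A",c,g[140:170,c].tolist())
```

```text
t 35.65 pos [464.862 -66.208 141.546] rot [-1.562  0.031  3.026] F [-0.376 -1.925 -0.839] gap 37.1 q6 1.4732411255085123
fin px [178.2 194.3] at [471.836  14.586] len/wid 56 16 yaw(mod pi) -0.254
fin px [255.5 199.5] at [456.766 -65.785] len/wid 55 11 yaw(mod pi) 3.03
fin px [177.1 286.9] at [365.815  34.591] len/wid 52 15 yaw(mod pi) -0.406
30 rear [[228.2, 131.2], [283.5, 131.2]] front [[229.9, 229.7], [281.6, 229.6]]
40 rear [[227.4, 131.2], [284.4, 131.2]] front [[229.2, 232.6], [282.4, 232.5]]
A rear [[160.5, 131.6], [215.3, 131.2]] wall in/out [[255.8, 125.7], [255.8, 120.1]]
238 150 [107, 106, 106, 104, 105, 104, 105, 106, 104, 104, 101, 102, 100, 100, 101, 98, 99, 99, 98, 98, 97, 97, 97, 97, 93, 94, 94, 92, 93, 94] [32, 30, 30, 30, 48, 88, 114, 119, 116, 117, 117, 114, 118, 119, 108, 71, 74, 112, 120, 118, 118, 117, 116, 119, 116, 116, 114, 112, 116, 116, 115, 117, 117, 115, 103, 93, 90]
246 150 [107, 104, 105, 105, 105, 105, 103, 102, 104, 102, 102, 101, 102, 101, 99, 97, 98, 98, 99, 98, 96, 96, 95, 94, 93, 93, 93, 91, 91, 91] [31, 29, 30, 29, 47, 90, 116, 119, 115, 119, 115
[... 645 characters left out ...]
 68, 84, 114, 120, 119, 116, 117, 115, 113, 115, 115, 114, 111, 114, 114, 112, 115, 115, 111, 96, 92, 91]
row180 [224, 225, 224, 225, 229, 107, 66, 67, 71, 73, 73, 79, 152, 151, 150, 150, 111, 30, 37, 39, 70, 80, 82, 80, 80, 84, 83, 83, 83, 85, 82, 31, 177, 237, 236, 235, 236, 228, 221, 236, 91, 85, 88, 85, 85, 83, 88, 87, 87, 88, 72, 149, 159, 156, 152, 133, 79, 84, 85, 85, 82, 83, 82, 84, 82, 80, 154, 229, 222, 234, 235, 224, 173, 170, 169]
A 165 [80, 82, 81, 80, 81, 80, 83, 81, 81, 79, 78, 79, 76, 77, 77, 79, 77, 77, 76, 75, 75, 75, 76, 76, 76, 74, 74, 74, 74, 75]
A 175 [86, 86, 86, 86, 88, 86, 84, 87, 85, 85, 84, 86, 84, 83, 83, 84, 83, 84, 83, 80, 83, 80, 81, 81, 81, 82, 79, 79, 79, 78]
```

Run:
```python
from h import *
g=cv2.cvtColor(cv2.imread('pics/w20.png'),cv2.COLOR_BGR2GRAY).astype(int)
for c in (165,175,190,205,235,246,265,276): print(c,g[112:140,c].tolist())
for r in (140,180,210): print(r,g[r,150:300].tolist()[::1][0:150:1] if 0 else [int(i)+150 for i in np.flatnonzero(np.abs(np.diff(g[r,150:300]))>35)])
```

```text
165 [176, 175, 178, 176, 174, 172, 186, 229, 237, 235, 235, 235, 235, 237, 238, 221, 120, 74, 83, 85, 83, 83, 83, 83, 83, 81, 83, 82]
175 [178, 177, 177, 174, 176, 172, 191, 233, 236, 236, 235, 236, 236, 237, 239, 219, 120, 77, 89, 89, 86, 89, 87, 87, 86, 87, 87, 87]
190 [179, 183, 183, 183, 182, 182, 206, 233, 237, 236, 236, 236, 236, 239, 239, 207, 113, 86, 97, 96, 96, 97, 97, 94, 95, 96, 96, 96]
205 [189, 191, 192, 191, 192, 194, 216, 235, 237, 236, 237, 236, 237, 239, 238, 200, 114, 96, 103, 104, 105, 104, 102, 104, 103, 103, 102, 105]
235 [191, 191, 190, 191, 191, 194, 222, 236, 239, 237, 237, 237, 238, 238, 231, 202, 215, 237, 241, 239, 184, 120, 107, 110, 110, 108, 109, 109]
246 [196, 195, 193, 191, 190, 197, 224, 237, 238, 237, 237, 238, 238, 239, 230, 181, 160, 217, 240, 239, 182, 116, 107, 108, 107, 108, 108, 105]
265 [182, 184, 181, 185, 183, 192, 220, 235, 239, 237, 237, 237, 238, 237, 224, 187, 215, 236, 240, 238, 182, 114, 103, 109, 105, 106, 105, 105]
276 [176, 177, 178, 179, 176, 185, 218, 237, 238, 237, 236, 237, 238, 237, 226, 186, 203, 234, 241, 239, 185, 116, 102, 106, 106, 103, 104, 105]
140 [156, 157, 210, 212, 213, 223, 227, 228, 282, 283, 284, 286, 292, 293, 295]
180 [159, 160, 172, 182, 211, 212, 213, 214, 224, 225, 228, 229, 251, 260, 281, 282, 284, 285, 292]
210 [160, 161, 162, 213, 214, 229, 280, 281]
```

Run:
```python
from h import *
g=cv2.cvtColor(cv2.imread('pics/w20.png'),cv2.COLOR_BGR2GRAY).astype(int)
for c in (168,172,200,206,240,272): print(c,g[215:250,c].tolist())
im=cv2.imread('pics/w20.png'); hsv=cv2.cvtColor(im,cv2.COLOR_BGR2HSV)
f=cv2.inRange(hsv,(5,120,60),(20,255,255))
for (a,b) in ((165,200),(245,266)):
    y,x=np.nonzero(f[150:240,a:b]); print("fin rows",y.min()+150,y.max()+150,"cols",x.min()+a,x.max()+a)
    for r in (y.min()+152,y.max()+148): xx=np.flatnonzero(f[r,a:b])+a; print(r,xx.min(),xx.max())
```

```text
168 [39, 49, 54, 54, 51, 53, 52, 56, 54, 58, 130, 211, 219, 214, 215, 216, 213, 213, 216, 215, 217, 219, 219, 197, 127, 77, 124, 193, 215, 213, 209, 213, 215, 211, 173]
172 [30, 29, 32, 34, 31, 33, 30, 30, 27, 36, 106, 174, 152, 134, 134, 143, 168, 189, 195, 193, 194, 199, 196, 136, 102, 73, 78, 110, 115, 112, 113, 111, 112, 112, 92]
200 [32, 34, 33, 35, 34, 29, 33, 31, 29, 29, 65, 116, 125, 122, 118, 111, 98, 87, 78, 70, 68, 68, 68, 69, 67, 68, 68, 68, 68, 68, 69, 66, 70, 68, 69]
206 [33, 37, 30, 30, 32, 34, 50, 62, 70, 68, 70, 72, 69, 69, 67, 68, 67, 68, 67, 69, 69, 68, 70, 65, 68, 67, 68, 68, 69, 67, 69, 70, 66, 69, 67]
240 [33, 33, 33, 33, 32, 34, 33, 30, 33, 33, 33, 29, 29, 29, 47, 88, 114, 117, 116, 119, 114, 115, 118, 118, 108, 71, 75, 113, 121, 119, 121, 116, 118, 116, 117]
272 [33, 30, 29, 27, 30, 30, 27, 27, 28, 30, 28, 30, 30, 26, 44, 90, 113, 117, 115, 115, 115, 115, 118, 114, 94, 69, 81, 111, 121, 120, 117, 115, 117, 113, 116]
fin rows 169 220 cols 172 189
171 178 186
218 175 184
fin rows 174 225 cols 250 261
176 252 259
223 251 260
```

Both plates show the same body span and fin-to-body offsets, so both lie flat. Next I go to the keeper peg.

Run:
```python
from h import *
plan((678.5,66,110,-0.435))
```

```text
t 35.7 pos [464.092 -66.075 139.59 ] rot [-1.562  0.028  3.026] F [-0.047  0.012 -0.901] gap 37.6 q6 1.4732085421258951
(678.5, 66, 110, -0.435) -> [-0.197  0.034 -0.156] twist -2.822
```

Call:
{"op": "play_rows", "data": {
  "series": [
    [[-0.005,-0.005,-0.004],-0.1,0.5],
    [[-0.02,-0.005,-0.016],-0.24,0.5],
    [[-0.04,-0.005,-0.032],-0.38,0.5],
    [[-0.06,-0.005,-0.048],-0.52,0.5],
    [[-0.08,-0.005,-0.063],-0.66,0.5],
    [[-0.1,-0.005,-0.079],-0.8,0.5],
    [[-0.12,-0.005,-0.095],-0.94,0.5],
    [[-0.135,-0.005,-0.107],-1.08,0.5],
    [[-0.15,-0.005,-0.119],-1.22,0.5],
    [[-0.165,0,-0.131],-1.36,0.5],
    [[-0.177,0,-0.14],-1.5,0.5],
    [[-0.187,0,-0.148],-1.64,0.5],
    [[-0.193,0,-0.153],-1.78,0.5],
    [[-0.197,0,-0.156],-1.92,0.5],
    [[-0.197,0,-0.156],-2.06,0.5],
    [[-0.197,0.005,-0.156],-2.2,0.5],
    [[-0.197,0.01,-0.156],-2.34,0.5],
    [[-0.197,0.02,-0.156],-2.48,0.5],
    [[-0.197,0.025,-0.156],-2.62,0.5],
    [[-0.197,0.025,-0.156],-2.7,0.5]
  ]
}}

```text
clock: 37.7
eef_pos: [677.4, 65.8, 116.0]
eef_rot: [-1.569, -0.026, -0.552]
wrist_force: [0.1, -0.1, 0.1]
finger_gap: 46.5
```

Run:
```python
from h import *
im,p=shot('wrist','w21'); plan((678.5,66,14,-0.435))
print("peg pred",proj(p,[[678.5,66,85],[678.5,66,44]]).round(1).tolist())
g=cv2.cvtColor(im,cv2.COLOR_BGR2GRAY)
u,v=proj(p,[[678.5,66,85]])[0]
c=cv2.HoughCircles(cv2.GaussianBlur(g,(3,3),0),cv2.HOUGH_GRADIENT,1,15,param1=100,param2=10,minRadius=5,maxRadius=15)
if c is not None:
    for k in c[0]:
        if np.hypot(k[0]-u,k[1]-v)<45: print(k, cast(p,[k[:2]],85))
y0,x0=int(v)-30,int(u)-40
for r in range(y0,y0+60,4): print(r,g[r,x0:x0+80:3].tolist())
```

```text
t 37.75 pos [677.565  65.807 116.572] rot [-1.569 -0.027 -0.549] F [-0.759  0.384  1.167] gap 47.3 q6 -0.9697018997394126
(678.5, 66, 14, -0.435) -> [-0.002  0.103  0.   ] twist -0.114
peg pred [[255.5, 201.9], [255.4, 190.0]]
[256.5 201.5   7.1] [[678.596  66.915  85.   ]]
171 [101, 101, 103, 105, 104, 119, 195, 201, 200, 201, 207, 116, 58, 59, 55, 115, 201, 202, 167, 106, 106, 107, 107, 104, 105, 138, 200]
175 [175, 180, 195, 128, 193, 196, 196, 198, 200, 202, 204, 148, 58, 59, 61, 99, 200, 199, 206, 190, 194, 188, 189, 183, 186, 201, 201]
179 [192, 193, 193, 192, 194, 195, 195, 197, 199, 201, 203, 195, 55, 61, 61, 69, 200, 197, 200, 199, 199, 201, 199, 200, 200, 202, 199]
183 [193, 194, 194, 194, 195, 195, 195, 197, 199, 200, 202, 200, 54, 64, 71, 61, 200, 196, 198, 199, 200, 200, 201, 200, 199, 199, 199]
187 [196, 197, 198, 198, 196, 194, 195, 197, 198, 202, 203, 207, 70, 76, 80, 76, 186, 200, 202, 201, 200, 201, 203, 202, 201, 201, 197]
191 [198, 198, 198, 199, 197, 197, 197, 197, 199, 201, 203, 199, 70, 76, 79, 81, 129, 206, 205, 205, 207, 207, 205, 204, 203, 203, 199]
195 [198
[... 544 characters left out ...]
, 197]
211 [202, 205, 208, 208, 209, 212, 214, 211, 208, 203, 200, 199, 200, 103, 108, 109, 102, 196, 196, 197, 199, 203, 203, 201, 200, 199, 197]
215 [204, 205, 210, 209, 211, 212, 210, 208, 207, 202, 203, 199, 202, 113, 111, 109, 108, 185, 198, 200, 201, 202, 202, 201, 201, 201, 201]
219 [69, 136, 207, 209, 209, 209, 210, 206, 201, 201, 201, 202, 201, 141, 108, 110, 108, 181, 201, 202, 201, 201, 202, 201, 203, 204, 155]
223 [41, 93, 209, 208, 207, 205, 204, 201, 200, 198, 200, 201, 201, 156, 109, 109, 108, 130, 206, 204, 203, 202, 203, 204, 203, 205, 110]
227 [15, 67, 207, 208, 206, 203, 202, 201, 200, 199, 201, 200, 197, 195, 105, 108, 108, 124, 209, 205, 206, 207, 206, 204, 203, 206, 81]
```

The peg is where I left it, at (678.6,67). I'll grip it.

Call:
{"op": "play_rows", "data": {
  "series": [
    [[-0.001,0.03,0],-0.06,0.5],
    [[-0.002,0.06,0],-0.114,0.5],
    [[-0.002,0.085,0],-0.114,0.5],
    [[-0.002,0.098,0],-0.114,0.5],
    [[-0.002,0.103,0],-0.114,0.5],
    [[-0.002,0.103,0],-0.114,0.6],
    [[-0.002,0.103,0],-0.114,0.75],
    [[-0.002,0.103,0],-0.114,0.9],
    [[-0.002,0.103,0],-0.114,0.92],
    [[-0.002,0.103,0],-0.114,0.92],
    [[-0.002,0.103,0],-0.114,0.92]
  ],
  "squeeze": 15
}}

```text
clock: 38.85
eef_pos: [678.6, 65.6, 14.2]
eef_rot: [-1.571, -0.028, -0.435]
wrist_force: [-0.6, 1.2, 3.9]
finger_gap: 13.8
```

Run:
```python
from h import *
plan()
s=manip.read_state(); g=s["eef_pos"]; R=Ro.from_euler('xyz',s["eef_rot"]).as_matrix()
h=np.array([542.9,129.6]); v=g[:2]-h; r=np.hypot(*v); a0=np.arctan2(v[1],v[0]); ash=np.arctan2(-19.6-129.6,528.3-542.9)
print("r",r,"theta now",a0-ash)
th0=a0-ash
for th in (1.2,1.1,1,.9,.8,.7,.6,.5,.4,.3,.2,.15,.1,.07,.04,.02,0,-.02):
    t=np.r_[h+r*np.array([np.cos(ash+th),np.sin(ash+th)]),g[2]]; print(th,(R.T@(t-g)/1000).round(4),"twist",round(th0-th,2))
```

```text
t 38.85 pos [678.636  65.562  14.185] rot [-1.571 -0.028 -0.435] F [-0.582  1.228  3.879] gap 13.8 q6 -1.0812241618260696
r 150.08343600536332 theta now 1.2275197430482556
1.2 [-0.     0.    -0.004] twist 0.03
1.1 [-0.001 -0.    -0.019] twist 0.13
1 [-0.004 -0.    -0.034] twist 0.23
0.9 [-0.008 -0.    -0.048] twist 0.33
0.8 [-0.014 -0.    -0.062] twist 0.43
0.7 [-0.021 -0.001 -0.075] twist 0.53
0.6 [-0.029 -0.001 -0.088] twist 0.63
0.5 [-0.039 -0.001 -0.1  ] twist 0.73
0.4 [-0.049 -0.001 -0.11 ] twist 0.83
0.3 [-0.061 -0.002 -0.12 ] twist 0.93
0.2 [-0.073 -0.002 -0.128] twist 1.03
0.15 [-0.08  -0.002 -0.132] twist 1.08
0.1 [-0.086 -0.002 -0.135] twist 1.13
0.07 [-0.091 -0.002 -0.137] twist 1.16
0.04 [-0.095 -0.003 -0.139] twist 1.19
0.02 [-0.098 -0.003 -0.14 ] twist 1.21
0 [-0.1   -0.003 -0.141] twist 1.23
-0.02 [-0.103 -0.003 -0.142] twist 1.25
```

Call:
{"op": "play_rows", "data": {
  "series": [
    [[0,0,-0.004],0.03,0.92],
    [[-0.001,0,-0.012],0.08,0.92],
    [[-0.001,0,-0.019],0.13,0.92],
    [[-0.002,0,-0.027],0.18,0.92],
    [[-0.004,0,-0.034],0.23,0.92],
    [[-0.008,0,-0.048],0.33,0.92],
    [[-0.014,0,-0.062],0.43,0.92],
    [[-0.021,-0.001,-0.075],0.53,0.92],
    [[-0.029,-0.001,-0.088],0.63,0.92],
    [[-0.039,-0.001,-0.1],0.73,0.92],
    [[-0.049,-0.001,-0.11],0.83,0.92],
    [[-0.061,-0.002,-0.12],0.93,0.92],
    [[-0.067,-0.002,-0.124],0.98,0.92],
    [[-0.073,-0.002,-0.128],1.03,0.92],
    [[-0.077,-0.002,-0.13],1.06,0.92],
    [[-0.08,-0.002,-0.132],1.08,0.92],
    [[-0.08,-0.002,-0.132],1.08,0.92]
  ]
}}

```text
clock: 40.55
eef_pos: [550.2, -20.8, 14.2]
eef_rot: [-1.547, -0.014, -1.515]
wrist_force: [-1.0, -4.6, 0.4]
finger_gap: 13.9
```

Run:
```python
from h import *
plan()
s=manip.read_state(); g=s["eef_pos"]; R=Ro.from_euler('xyz',s["eef_rot"]).as_matrix()
h=np.array([542.9,129.6]); v=g[:2]-h; r=np.hypot(*v); a0=np.arctan2(v[1],v[0]); ash=np.arctan2(-19.6-129.6,528.3-542.9)
th0=a0-ash; print("theta",th0,r)
for th in (.1,.07,.05,.03,.01,0,-.01,-.02):
    t=np.r_[h+r*np.array([np.cos(ash+th),np.sin(ash+th)]),g[2]]; print(th,(R.T@(t-g)/1000).round(4),"twist",round(th0-th,2))
```

```text
t 40.55 pos [550.196 -20.786  14.163] rot [-1.547 -0.014 -1.515] F [-0.982 -4.582  0.356] gap 13.9 q6 -0.14718246162994675
theta 0.14602414730522395 150.56262581617486
0.1 [-0.    -0.    -0.007] twist 0.05
0.07 [-0.001 -0.    -0.011] twist 0.08
0.05 [-0.001 -0.    -0.014] twist 0.1
0.03 [-0.001 -0.    -0.017] twist 0.12
0.01 [-0.002 -0.001 -0.02 ] twist 0.14
0 [-0.002 -0.001 -0.022] twist 0.15
-0.01 [-0.002 -0.001 -0.023] twist 0.16
-0.02 [-0.002 -0.001 -0.025] twist 0.17
```

Call:
{"op": "play_rows", "data": {
  "series": [
    [[0,0,-0.004],0.03,0.92],
    [[0,0,-0.007],0.05,0.92],
    [[-0.001,0,-0.011],0.08,0.92],
    [[-0.001,0,-0.014],0.1,0.92],
    [[-0.001,0,-0.017],0.12,0.92],
    [[-0.002,0,-0.02],0.14,0.92],
    [[-0.002,0,-0.022],0.15,0.92],
    [[-0.002,0,-0.024],0.15,0.92],
    [[-0.002,0,-0.025],0.15,0.92],
    [[-0.002,0,-0.025],0.15,0.92]
  ]
}}

```text
clock: 41.55
eef_pos: [525.5, -20.0, 14.0]
eef_rot: [-1.544, -0.01, -1.666]
wrist_force: [1.7, -0.2, 7.2]
finger_gap: 13.8
```

Call:
{"op": "play_rows", "data": {
  "series": [
    [[0,0,-0.001],0,0.92],
    [[0,0,-0.002],0,0.92],
    [[0,0,-0.002],0,0.92]
  ]
}}

```text
clock: 41.85
eef_pos: [525.5, -20.0, 14.2]
eef_rot: [-1.539, -0.01, -1.667]
wrist_force: [16.2, -4.1, -7.5]
finger_gap: 14.4
```

It is at the hard stop: 16 N and no further travel. I'll release gently and rise.

Call:
{"op": "play_rows", "data": {
  "series": [
    [[0,0,0],0,0.92],
    [[0,0,0],0,0.85],
    [[0,0,0],0,0.75],
    [[0,0,0],0,0.75],
    [[0,-0.01,0],0,0.75],
    [[0,-0.03,0],0,0.75],
    [[0,-0.06,0],0,0.75],
    [[0,-0.1,0],0,0.75],
    [[0,-0.12,0],0,0.75],
    [[0,-0.12,0],0,0.75]
  ]
}}

```text
clock: 42.85
eef_pos: [523.0, -18.4, 137.6]
eef_rot: [-1.534, -0.01, -1.666]
wrist_force: [-0.0, 0.8, -0.9]
finger_gap: 23.3
```

Run:
```python
from h import *
plan()
im,p=shot('wrist','w23')
g=cv2.cvtColor(im,cv2.COLOR_BGR2GRAY)
u,v=proj(p,[[525.5,-20,85]])[0]; print("peg pred",u,v)
c=cv2.HoughCircles(cv2.GaussianBlur(g,(3,3),0),cv2.HOUGH_GRADIENT,1,12,param1=100,param2=9,minRadius=4,maxRadius=14)
for k in c[0]:
    if np.hypot(k[0]-u,k[1]-v)<30: print("circle",k,cast(p,[k[:2]],85))
plan((380,250,200,-1.0))
```

```text
t 42.85 pos [522.965 -18.376 137.586] rot [-1.534 -0.01  -1.666] F [-0.01   0.752 -0.883] gap 23.3 q6 -0.0004670455725526506
peg pred 254.85195585920184 198.12920321290665
circle [252.5 202.5  12.2] [[522.916 -23.971  85.   ]]
circle [269.5 189.5   9.6] [[539.761 -13.198  85.   ]]
circle [233.5 210.5  12.2] [[504.445 -29.855  85.   ]]
circle [227.5 190.5  10.9] [[501.135 -10.127  85.   ]]
circle [239.5 192.5   9.6] [[511.909 -13.16   85.   ]]
circle [274.5 203.5  13.4] [[543.312 -27.112  85.   ]]
t 42.9 pos [522.109 -18.349 135.343] rot [-1.537 -0.01  -1.666] F [ 0.483 -0.554 -2.034] gap 23.8 q6 -0.000450537146626839
(380, 250, 200, -1.0) -> [-0.253 -0.073 -0.165] twist -0.666
```

Call:
{"op": "play_rows", "data": {
  "series": [
    [[0,-0.03,0],0,0.75],
    [[-0.03,-0.05,-0.02],-0.07,0.75],
    [[-0.06,-0.07,-0.04],-0.15,0.75],
    [[-0.1,-0.073,-0.065],-0.25,0.75],
    [[-0.14,-0.073,-0.09],-0.35,0.75],
    [[-0.18,-0.073,-0.115],-0.45,0.75],
    [[-0.22,-0.073,-0.14],-0.55,0.75],
    [[-0.245,-0.073,-0.16],-0.64,0.75],
    [[-0.253,-0.073,-0.165],-0.666,0.75],
    [[-0.253,-0.073,-0.165],-0.666,0.75],
    [[-0.253,-0.073,-0.165],-0.666,0.75]
  ]
}}

```text
clock: 44.0
eef_pos: [380.0, 249.3, 199.7]
eef_rot: [-1.551, -0.029, -1.003]
wrist_force: [-0.0, 0.0, 0.1]
finger_gap: 23.5
```

Run:
```python
from h import *
plan()
im,p=shot('top','t24'); im2,ps=shot('scene','s24'); t0=cv2.imread('pics/top0.png'); s0=cv2.imread('pics/scene0.png')
fins(im,p)
def diff(a,b,box,nm):
    x0,y0,x1,y1=box; d=cv2.absdiff(a,b)[y0:y1,x0:x1].max(2); print(nm,"mean",d.mean().round(1),">40:",int((d>40).sum()),"of",d.size)
for nm,b in dict(keeper_left=(212,155,235,185),keeper_tip=(285,158,315,186),peg=(262,160,280,180),vase=(55,130,108,178),jar=(400,212,440,242),brick=(118,220,155,270),bottleplate=(150,160,192,218),purple=(165,228,220,280)).items(): diff(im,t0,b,nm)
# keeper bar colour line: dark ridge edges per column
for f in (t0,im):
    g=cv2.cvtColor(f,cv2.COLOR_BGR2GRAY).astype(int); print([int(np.argmin(g[155:185,c]))+155 for c in range(225,305,6)])
hsv=cv2.cvtColor(im,cv2.COLOR_BGR2HSV); b=cv2.inRange(hsv[110:160,335:405],(20,90,150),(35,255,255)); print("tray yellow px",int((b>0).sum()))
```

```text
t 44.0 pos [380.041 249.325 199.657] rot [-1.551 -0.029 -1.003] F [-0.039  0.009  0.067] gap 23.5 q6 -0.04309379318117088
fin px [393.8  66.7] at [ 831.294 -391.443] len/wid 66 44 yaw(mod pi) -0.686
fin px [287.1 193.1] at [456.177 -67.027] len/wid 53 14 yaw(mod pi) -0.142
fin px [259.7 188.1] at [471.123  11.25 ] len/wid 52 12 yaw(mod pi) -0.121
fin px [190.8 254.3] at [286.611 205.674] len/wid 48 8 yaw(mod pi) -0.79
fin px [184.8  81.3] at [786.169 226.407] len/wid 60 31 yaw(mod pi) -1.18
keeper_left mean 17.2 >40: 0 of 690
keeper_tip mean 27.8 >40: 131 of 840
peg mean 28.8 >40: 61 of 360
vase mean 12.0 >40: 0 of 2544
jar mean 13.8 >40: 0 of 1200
brick mean 68.0 >40: 1372 of 1850
bottleplate mean 25.1 >40: 220 of 2436
purple mean 51.7 >40: 1496 of 2860
[167, 168, 169, 169, 170, 170, 171, 172, 172, 173, 173, 174, 175, 182]
[168, 168, 169, 169, 170, 172, 172, 173, 173, 174, 175, 175, 176, 182]
tray yellow px 1077
```

Run:
```python
from h import *
def pos(f,lo,hi,box):
    x0,y0,x1,y1=box; h=cv2.cvtColor(f[y0:y1,x0:x1],cv2.COLOR_BGR2HSV); r=blob(cv2.inRange(h,lo,hi))[:1]; return [(np.array(k[0]).round(1)+[x0,y0],np.array(k[1]).round(1)) for k in r]
for n in ('top','scene'):
    for k in ('0','24'):
        f=cv2.imread(f'pics/{n}{k}.png' if k=='0' else f'pics/{n[0]}24.png')
        bx=(110,215,165,275) if n=='top' else (315,115,365,165)
        print(n,k,"brick",pos(f,(24,35,60),(40,255,255),bx), "vase",pos(f,(110,120,30),(130,255,255),(50,125,115,180) if n=='top' else (395,150,445,205)))
        if n=='scene': print("jar",pos(f,(45,50,20),(95,255,255),(75,185,112,230)))
print(manip.read_state()["finger_gap"])
```

```text
top 0 brick [(array([134.8, 244.7]), array([23.4, 41.7]))] vase [(array([ 79., 155.]), array([32., 40.]))]
top 24 brick [(array([137. , 244.5]), array([59., 54.]))] vase [(array([ 81.1, 154.6]), array([35.4, 37.6]))]
scene 0 brick [(array([339.5, 136. ]), array([30.9, 18.8]))] vase [(array([423.5, 178.2]), array([31.4, 38.2]))]
jar [(array([ 95.6, 212.7]), array([18.8, 21.9]))]
scene 24 brick [(array([339.8, 136.1]), array([31.3, 18.3]))] vase [(array([423. , 178.3]), array([31. , 39.3]))]
jar [(array([ 95.8, 212.6]), array([18.8, 21.5]))]
23.45595931961345
```

The brick, vase and jar haven't moved. The arm is clear and everything is in place, so I'm handing the job in.

```bash
python3 -c "
from cell import manip
print(manip.sign_off())"
```

```text
the job is handed in; nothing more can be done
None
```

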